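# Hold the bath lid in its hinge, ready for the pin

## Robot

A 6-joint arm with a two-finger parallel gripper is mounted at the origin on the work surface. World frame = base frame: x ahead of the robot, y to its left, z up, the work surface at z = 0. Lengths are in m, angles in rad, forces in N, time in s.
With the tool pointing down it reaches from about 0.3 to 0.825 m from the base axis. Payload 5.4 kg.
Tool frame: the origin (TCP) lies at the centre of the arm's flange, where the gripper is bolted on; the fingertips stand manip.nose_length ahead of it and the grasp point (between the pads) lies 171 mm ahead of it (manip.nose_length is the distance from the TCP to the fingertips, in m); x points along the fingers, y is the direction in which the jaws open and shut, and the axes are right-handed (so a half turn about x gives the same grasp; the last joint's range is limited). The gripper opens to 92 mm and grips with 3 to 60 N. Pads are 20 mm wide; open, the fingers measure 128 mm over their backs; the gripper's body (75 mm by 189 mm) begins 69 mm behind the grasp point.
Start: joints at [-1.325, 0.158, 1.597, -0, 1.386, -0.21], TCP at [0.253, -0.516, 0.405] pointing down, gripper open.
Joint ranges: [-2.91, 2.91], [-0.94, 2.29], [0.18, 2.7], [-1.29, 4.43], [0.17, 2.64], [-3, 3]. Speed limits (rad/s): [2.57, 2.57, 3.14, 3.14, 3.14, 3.14].

## Interface

Orientations are given as a 3x3 rotation matrix whose columns are the frame's x, y, z axes.
In Python, from cell import status, grab_frame, close_job, manip gives the robot as it stands.
- The arm moves only by the tool apply_moves, never from a script. Its argument "steps" is a list of rows, each a list of 5 numbers: the finger opening in mm, from 0 to 91.9, then the shift along the world's x, y, z in mm, then the turn about the world's z in rad. A call has 1 to 5 rows; each row is the pose to reach, as a shift and turn from the pose measured when the call began; what a row does not reach only later rows make up. A row lasts 1/12 s, in which the tool goes at most 41.7 mm and 7.16 degrees, less where a joint would pass 70% of its speed; a pose out of reach is approached as far as the arm can. A call with a gripper value outside its range is refused whole. The fingers move at their own pace and stop on an object; "force" is the grip in N (left out, the last holds). Time passes only in rows, so rows that repeat a pose let the fingers close. It gives the time, the measured TCP pose, the force and the opening at its end, in the units of the state.
- status.read_state(): the state, without advancing time (a new reading comes with each control period).
- grab_frame(name): name is "scene" or "top" or "wrist"; returns a dict with "frame" (400x640x3 uint8, red, green, blue), "camera_matrix" (3x3 intrinsics, pixels), "cam_to_world" (4x4, takes a point from camera to world coordinates). Camera axes: x right, y up, looking along -z (the intrinsics and any distortion apply to the point x, -y, -z); pixel columns grow to the right and rows downward; lengths in m; the calibration is good to about 2 mm. The wrist camera is an equidistant fisheye: a pixel r from the principal point sees the ray r / f radians off the axis. A picture is of the moment at which its call begins. There is no depth.
- close_job(): hands the job in, once; it reports no verdict.
The state is a dict: "time_s": time; "joints": joint angles; "qd": joint speeds; "effort": joint torques, N m; "ee_pos": TCP position; "orientation": TCP orientation; "contact_force": force on the tool from outside, world axes, zero at the start; "moment": the same for the moment, N m; "gripper_width": finger opening in m.
Only numpy, scipy, OpenCV 4.12 (cv2) and the standard library are available. Lean on these libraries where they do the work, as an engineer would, in place of code of your own. Each camera call takes 0.05 s, during which the arm holds its last target.

## Task

Turn the circulating bath's thermostat knob fully anticlockwise to its off stop, then lift the bath's lid (the plate with the black grip tab) out of the rack and lower it, upright, hinge edge down and inner face to the tank, onto the hinge behind the bath's rear wall until its two knuckles sit between the bath's three and all the holes line up. Finish holding it there, still and with its weight in the gripper rather than resting on the bath, so that a colleague can slide the pin in. Do not let go, and leave everything else on the bench where it is.

Things in the scene. Friction and masses are not known exactly. Their poses are not given: they have to be found in the camera images.
- thermostat (a joint): grey knob 48 mm across with a bar grip on top, on the flat top of the bath's control head. Radians: 0 at the off stop (fully anticlockwise seen from above; the bar then lies along the bath's x and points at the long white tick), growing clockwise to 2.7. Starts 0.6 to 1.3 from the stop: one grasp is enough. Light friction (0.04 N m); stays where it is left
- thermostat_grip (a point): point on the knob's vertical axis at the height to grip its bar from above
- bath: circulating bath, fixed, empty: steel tank 136 mm deep (x) by 210 wide (y), rim 130 mm above the bench, and on its right (-y) a grey control head 185 mm high. Origin on the bench under the middle of the unit (136 x 320 mm); x from its front to its rear (away from the robot), z up. The fixed hinge leaf is on the rear wall, 68 mm behind the origin
- bath_bore_left (a point): place for lid_bore_left: on the hole axis of the bath's three knuckles (tubes along y, 20 mm outside, 12 mm hole, axis 14 mm behind the rear wall, 130 mm above the bench), at the middle of the left (+y) of the two gaps between them. Each gap is 30 mm long, 3 mm play either side of a lid knuckle, and open from above
- bath_bore_right (a point): place for lid_bore_right: the same point in the right (-y) gap, 72 mm from the left one
- lid_tab (a point): middle of the black grip tab (12 mm thick, 80 wide, 28 high) on top of the upright lid, 15 mm under its top edge. The lid is a steel plate 12 mm thick, 200 wide, 130 high without tab, 0.3 to 0.6 kg. Its axes: x out of the outer face, y along the hinge, z up to the tab. x must end pointing as the bath's x; in the rack it points away from the robot within 0.35 rad
- lid_bore_left (a point): centre of the hole in the lid's left (+y) knuckle, a tube along y 24 mm long, 20 mm outside, 12 mm hole, under the lid's lower edge: 160 mm below the middle of the tab, 36 mm to the left, and 6 mm to the lid's -x (in the plane of its inner face)
- lid_bore_right (a point): the same for the lid's right (-y) knuckle, 36 mm to the right
- rack: white rack fixed on the bench, 150 mm (x) by 187 mm (y), origin under its middle. Two slots along y, 36 mm either side of the middle, floors 34 mm above the bench, uprights to 94 mm. One holds the lid (top 193 mm above the bench; draw it straight up), the other the low perforated plate; which is which varies
- insert: perforated steel plate of the bath, 200 mm wide, 60 mm high, 10 mm thick, standing in the other slot (top 94 mm above the bench); leave it. Origin at the middle of its lower edge
- hinge_pin: the hinge pin, an L-bent 8 mm steel rod 165 mm long, lying on the bench for the colleague; leave it
- media_bottle: amber bottle, 72 mm across, 150 mm high; leave it
- beaker: glass beaker, 70 mm across, 90 mm high; leave it
- screwdriver: screwdriver lying on the bench; leave it
- spanner: spanner lying on the bench; leave it
- jar: white jar, 60 mm across, 80 mm high; leave it
- cork_ring: cork ring, 90 mm across, 25 mm high; leave it
Things that resemble listed ones, but are neither listed nor needed, are in the scene too. Of the things shaped like the part that bears lid_tab, the bare steel one is meant.

How it is judged:
On the way, in this order (a step that is already met when the one before it is completed fails the run):
1. the thermostat stands at its off stop, the lid still in the rack (value of joint thermostat below 0.08 rad and height (world z) of lid_tab below 0.2 m), for 0.2 s.
2. the lid is lifted out of the rack in the gripper (height (world z) of lid_tab above 0.25 m and contact force between the fingers and lid above 1 N), for 0.2 s.
At the end, for the whole second after the job is handed in: Both lid knuckle holes within 4 mm of their places on the bath's hole axis (an 8 mm pin passes the 12 mm holes), lid within 0.2 rad of upright and still (under 20 mm/s), gripped with over 2 N, touching the bath with under 2.5 N; thermostat within 0.08 rad of its off stop (distance between lid_bore_left and bath_bore_left below 0.004 m and distance between lid_bore_right and bath_bore_right below 0.004 m and angle between lid_tab's own z axis and vertical below 0.2 rad and contact force between the fingers and lid above 2 N and contact force between lid and bath below 2.5 N and linear speed of lid below 0.02 m/s and value of joint thermostat below 0.08 rad); the arm keeps its last pose, push and grip.
It fails at once if a bystander is shifted by more than 40 mm (distance of any of insert, hinge_pin, media_bottle, beaker, screwdriver, spanner, jar, cork_ring from where it was at the start of the episode above 0.04 m).
It fails at once if the lid is tipped over (angle between lid_tab's own z axis and vertical above 0.7 rad).
It also fails if it takes over 64 s, if anything falls off the work surface, if the arm or the gripper's body presses on something with over 40 N, if the wrist force passes 120 N, or if a joint passes its speed limit or range.

## Working session

There is one attempt and no reset: what is moved stays moved. The work goes in short steps, Python scripts to look and compute and a tool call to move; the robot and the scene stay as the last step left them, time stands still between calls to the robot, and variables do not carry over. Pictures are saved under pics/ and viewed, and the job is handed in when it is done.

Besides the shell and the picture viewer there is one more tool, called after ">>>" as name(argument=value, ...), one argument or row to a line, values as JSON. apply_moves: Moves the arm, as the interface text tells. Its arguments: {"type":"object","properties":{"steps":{"type":"array"},"force":{"type":"number"}},"required":["steps"]}

```bash
ls; mkdir -p pics; python3 - <<'E'
from cell import status, grab_frame, manip
import cv2
print(manip.nose_length); s=status.read_state(); print(s)
for n in ("scene","top","wrist"):
    g=grab_frame(n); cv2.imwrite(f"pics/{n}0.png",g["frame"][:,:,::-1]); print(n,g["camera_matrix"].tolist(),g["cam_to_world"].round(4).tolist(), g.keys())
E
```

```text
pics
0.1901
{'time_s': 0.0, 'joints': array([-1.32512728e+00,  1.59075346e-01,  1.59823060e+00, -1.81341226e-05,
        1.38619728e+00, -2.10089482e-01]), 'qd': array([ 0.00023411,  0.00032833, -0.00093768, -0.00095613, -0.00148891,
        0.00061672]), 'effort': array([ 1.95738416e-03, -3.85561609e+01, -3.22110021e+01,  7.03260256e-02,
        3.76079371e-02, -1.27799426e-04]), 'ee_pos': array([ 0.25299822, -0.51604239,  0.40370463]), 'orientation': array([[-4.81953026e-04,  4.40146093e-01, -8.97926046e-01],
       [ 1.84887508e-03, -8.97924224e-01, -4.40146192e-01],
       [-9.99998175e-01, -1.87228288e-03, -3.81017848e-04]]), 'contact_force': array([ 0.77526764,  0.95226123, -0.06957193]), 'moment': array([-0.00158128,  0.01590142, -0.02975878]), 'gripper_width': 0.09174970006233345}
scene [[444.69725469443534, 0.0, 317.4990605947173], [0.0, 444.69725469443534, 199.82824589300807], [0.0, 0.0, 1.0]] [[0.6628, -0.5483, 0.51, 1.3824], [0.7487, 0.4755, -0.4618, -0.7297], [0.0107, 0.688, 0.7256, 1.3698], [0.0, 0.0, 0.0, 1.0]] dict_keys(['frame', 'camera_matrix', 'cam_to_world'])
top [[507.7605228270064, 0.0, 320.94826818794326], [0.0, 507.7605228270064, 197.5302355008449], [0.0, 0.0, 1.0]] [[-0.029, 0.9789, -0.2022, 0.1649], [-0.9996, -0.0283, 0.0066, 0.063], [0.0007, 0.2024, 0.9793, 1.9363], [0.0, 0.0, 0.0, 1.0]] dict_keys(['frame', 'camera_matrix', 'cam_to_world'])
wrist [[309.70691628693146, 0.0, 322.3231925350245], [0.0, 309.70691628693146, 201.2517063637842], [0.0, 0.0, 1.0]] [[0.441, 0.8573, 0.2658, 0.3279], [-0.8975, 0.4219, 0.1282, -0.4792], [-0.0022, -0.2951, 0.9555, 0.384], [0.0, 0.0, 0.0, 1.0]] dict_keys(['frame', 'camera_matrix', 'cam_to_world'])
```

View pics/scene0.png

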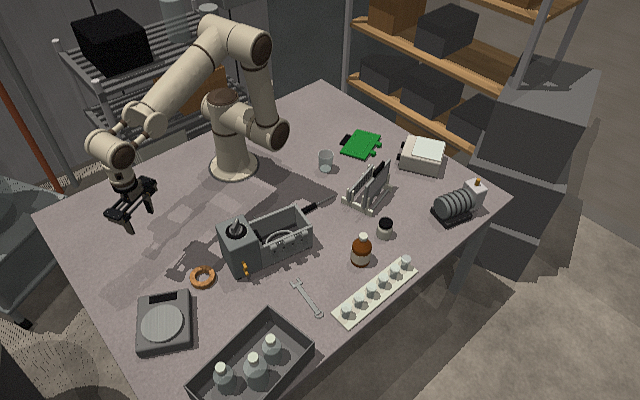

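View pics/top0.png

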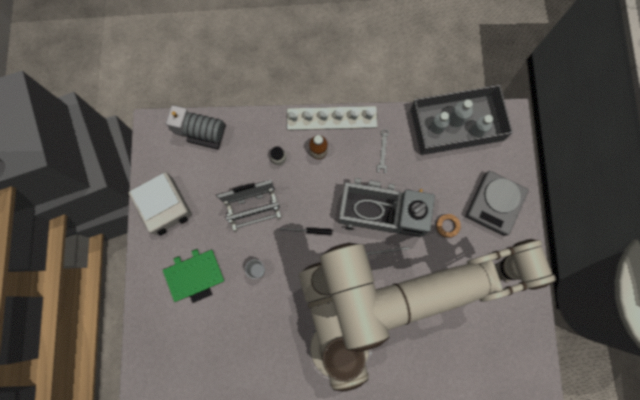

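View pics/wrist0.png

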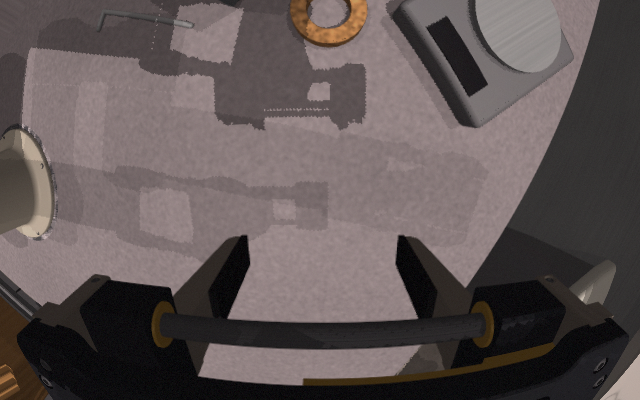

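```bash
cat > h.py <<'E'
import numpy as np, cv2
from cell import status, grab_frame
def ray(g,u,v,fish=False):
    K=g["camera_matrix"];T=g["cam_to_world"]
    x=(u-K[0,2])/K[0,0];y=(v-K[1,2])/K[1,1]
    if fish:
        r=np.hypot(x,y); s=np.sin(r)/r if r>1e-9 else 1
        d=np.array([x*s,y*s,np.cos(r)])
    else: d=np.array([x,y,1.])
    d=T[:3,:3]@np.array([d[0],-d[1],-d[2]])
    return T[:3,3],d/np.linalg.norm(d)
def onz(g,u,v,z,fish=False):
    o,d=ray(g,u,v,fish); return o+d*(z-o[2])/d[2]
def proj(g,p,fish=False):
    K=g["camera_matrix"];T=g["cam_to_world"]
    c=T[:3,:3].T@(np.asarray(p)-T[:3,3]); c=np.array([c[0],-c[1],-c[2]])
    if fish:
        r=np.hypot(c[0],c[1]); th=np.arctan2(r,c[2]); q=c[:2]/max(r,1e-9)*th
    else: q=c[:2]/c[2]
    return np.array([K[0,0]*q[0]+K[0,2],K[1,1]*q[1]+K[1,2]])
def tri(rays):
    A=np.zeros((3,3));b=np.zeros(3)
    for o,d in rays:
        P=np.eye(3)-np.outer(d,d);A+=P;b+=P@o
    x=np.linalg.solve(A,b)
    return x,[np.linalg.norm((np.eye(3)-np.outer(d,d))@(x-o)) for o,d in rays]
def crop(g,u0,v0,u1,v1,s,name):
    c=cv2.resize(g["frame"][v0:v1,u0:u1,::-1],None,fx=s,fy=s,interpolation=cv2.INTER_CUBIC)
    cv2.imwrite("pics/"+name,c)
E
python3 - <<'E'
from h import *
a=cv2.imread("pics/scene0.png")[:,:,::-1];b=cv2.imread("pics/top0.png")[:,:,::-1]
crop(dict(frame=a),200,140,420,290,3.6,"sc1.png")
crop(dict(frame=b),200,110,460,250,3,"tp1.png")
E
```

```text
(no output)
```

View pics/sc1.png

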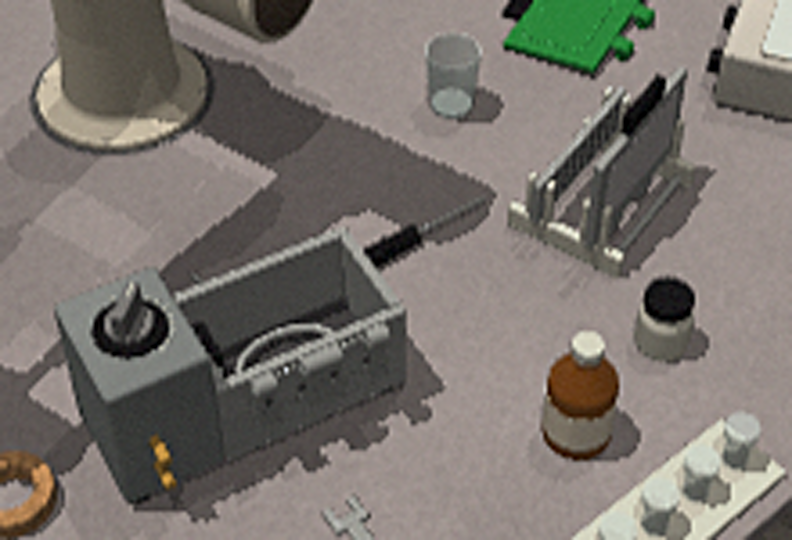

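View pics/tp1.png

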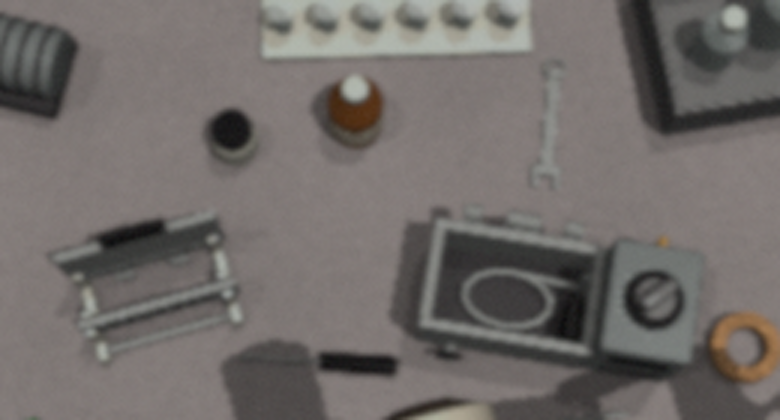

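```bash
python3 - <<'E'
from h import *
t=grab_frame("top");s=grab_frame("scene")
T=lambda u,v:(200+u/3,110+v/3)
S=lambda u,v:(200+u/3.6,140+v/3.6)
print("knob",tri([ray(t,*T(656,298)),ray(s,*S(130,318))]))
for n,p,z in [("rim rearleft",(436,217),.13),("rim frontleft",(422,330),.13),("head rl",(613,242),.185),("head rr",(704,252),.185),("head fr",(692,364),.185),("head fl",(600,357),.185)]:
    print(n,onz(t,*T(*p),z).round(3))
for n,p in [("rimrl",(402,308)),("rimfl",(342,236)),]:
    print(n,onz(s,*S(*p),.13).round(3))
for n,p in [("headrr",(130,355)),("headfr",(60,308)),("headrl",(215,325)),("headfl",(153,268))]:
    print(n,onz(s,*S(*p),.185).round(3))
for n,p in [("tab l",(100,240)),("tab r",(164,226))]: print(n,onz(t,*T(*p),.193).round(3))
for n,p in [("plate l",(55,260)),("plate r",(215,214))]: print(n,onz(t,*T(*p),.165).round(3))
for n,p in [("tab r",(627,130)),("tab l",(662,78))]: print(n,onz(s,*S(*p),.193).round(3))
for n,p in [("pl r",(603,165)),("pl l",(686,72))]: print(n,onz(s,*S(*p),.165).round(3))
E
```

```text
knob (array([ 0.47407318, -0.28484442,  0.19653461]), [np.float64(0.003253759893034921), np.float64(0.003253759893035095)])
rim rearleft [ 0.592 -0.04   0.13 ]
rim frontleft [ 0.453 -0.018  0.13 ]
head rl [ 0.543 -0.244  0.185]
head rr [ 0.528 -0.35   0.185]
head fr [ 0.396 -0.326  0.185]
head fl [ 0.407 -0.22   0.185]
rimrl [ 0.594 -0.042  0.13 ]
rimfl [ 0.477 -0.025  0.13 ]
headrr [ 0.505 -0.303  0.185]
headfr [ 0.412 -0.321  0.185]
headrl [ 0.527 -0.222  0.185]
headfl [ 0.429 -0.224  0.185]
tab l [0.561 0.358 0.193]
tab r [0.576 0.283 0.193]
plate l [0.544 0.416 0.165]
plate r [0.595 0.226 0.165]
tab r [0.604 0.267 0.193]
tab l [0.572 0.358 0.193]
pl r [0.606 0.232 0.165]
pl l [0.563 0.412 0.165]
```

>>> apply_moves(
  steps=[
    [91.9,25,35,40,0],
    [91.9,55,75,66,0],
    [91.9,90,115,66,0],
    [91.9,120,157,66,0],
    [91.9,147,196,66,0],
  ],
)

```text
time_s: 0.67
ee_pos: [0.3687, -0.3631, 0.4691]
orientation: [[0.001, 0.439, -0.898], [-0.001, -0.898, -0.439], [-1.0, 0.001, -0.001]]
contact_force: [0.7, -0.7, 0.8]
gripper_width: 0.092
```

>>> apply_moves(
  steps=[
    [91.9,0,0,0,0],
    [91.9,0,0,0,0],
  ],
)

```text
time_s: 0.83
ee_pos: [0.3698, -0.3615, 0.4696]
orientation: [[0.002, 0.443, -0.897], [-0.002, -0.897, -0.443], [-1.0, 0.002, -0.001]]
contact_force: [-0.3, 0.0, -0.5]
gripper_width: 0.0919
```

```bash
python3 - <<'E'
from h import *
g=grab_frame("wrist");s=status.read_state();print(s["time_s"],s["ee_pos"],s["orientation"].round(4),s["joints"],s["qd"].round(3))
crop(g,0,0,640,400,1.25,"w1.png")
np.save("w1.npy",dict(g),allow_pickle=True)
E
```

```text
0.8833 [ 0.36892829 -0.36268906  0.46919807] [[ 9.000e-04  4.410e-01 -8.975e-01]
 [-1.700e-03 -8.975e-01 -4.410e-01]
 [-1.000e+00  1.900e-03 -1.000e-04]] [-1.01071825e+00 -3.04003730e-02  1.66815692e+00 -1.39234009e-04
  1.50190906e+00  1.03412447e-01] [-0.042  0.015 -0.004 -0.003 -0.002 -0.002]
```

View pics/w1.png

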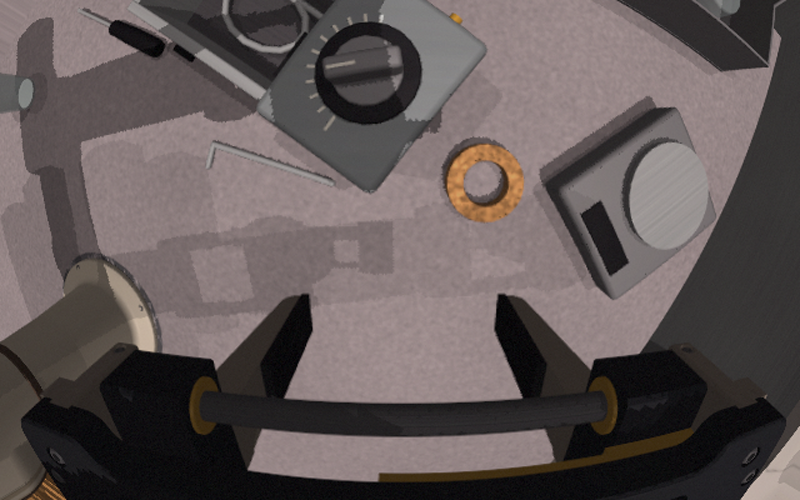

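```bash
python3 - <<'E'
from h import *
g=np.load("w1.npy",allow_pickle=True).item()
crop(g,200,0,400,160,4,"w1k.png")
E
```

```text
(no output)
```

View pics/w1k.png

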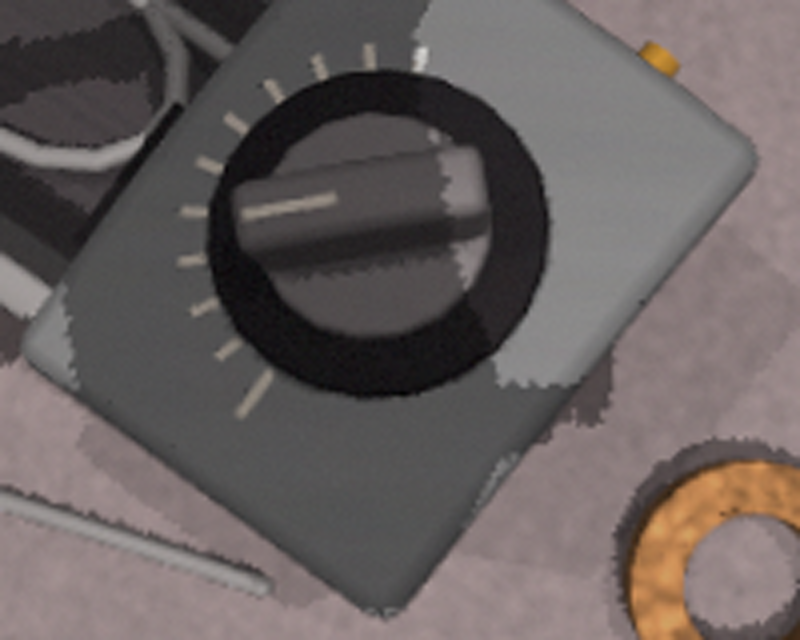

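```bash
python3 - <<'E'
from h import *
g=np.load("w1.npy",allow_pickle=True).item()
W=lambda u,v:(200+u/4,0+v/4)
P=lambda u,v,z:onz(g,*W(u,v),z,True).round(4)
print("ring c",P(379,234,.187)); 
print("disk c",P(381,225,.20))
c=[P(25,345,.185),P(383,612,.185),P(752,160,.185)]
print("corners",c, np.linalg.norm(c[1]-c[0]),np.linalg.norm(c[2]-c[1]))
e=c[0]-c[1];print("ydir yaw",np.arctan2(-e[0],e[1])); e=c[2]-c[1];print("x yaw",np.arctan2(e[1],e[0]))
a,b=P(270,375,.185),P(240,415,.185);d=b-a;print("tick",np.arctan2(d[1],d[0]))
a,b=P(337,200,.215),P(243,213,.215);d=b-a;print("line",np.arctan2(d[1],d[0]),a,b)
a,b=P(235,187,.21),P(478,148,.21);d=a-b;print("bar edge",np.arctan2(d[1],d[0]),np.linalg.norm(d))
s=grab_frame("scene")
S=lambda u,v:(200+u/3.6,140+v/3.6)
# bar top in scene: with xy known
crop(s,205,200,265,250,12,"sk.png")
for z in(.2,.21,.22,.23):print(z,np.array([np.array(proj(s,(0.4745,-.2835,z)))-[205,200]])*12)
t=grab_frame("top");crop(t,390,185,450,235,12,"tk.png")
for z in(.2,.21,.22,.23):print(z,np.array([np.array(proj(t,(0.4745,-.2835,z)))-[390,185]])*12)
E
```

```text
ring c [ 0.4733 -0.2852  0.187 ]
disk c [ 0.4737 -0.2867  0.2   ]
corners [array([ 0.421 , -0.2231,  0.185 ]), array([ 0.4005, -0.3213,  0.185 ]), array([ 0.5249, -0.3475,  0.185 ])] 0.10031694772071165 0.12712906827315304
ydir yaw -0.20580200893721015
x yaw -0.2075772505802206
tick 2.935056580484119
line 2.1246507192666932 [ 0.473  -0.2792  0.215 ] [ 0.4636 -0.264   0.215 ]
bar edge 2.1641054843054928 0.0470392389394216
0.2 [[365.03336558 331.53120926]]
0.21 [[360.67996824 308.83130258]]
0.22 [[356.28454686 285.91227011]]
0.23 [[351.84649    262.77092357]]
0.2 [[331.44045266 283.20306704]]
0.21 [[337.93776271 276.92072839]]
0.22 [[344.50796931 270.56790505]]
0.23 [[351.15230618 264.14340414]]
```

View pics/sk.png

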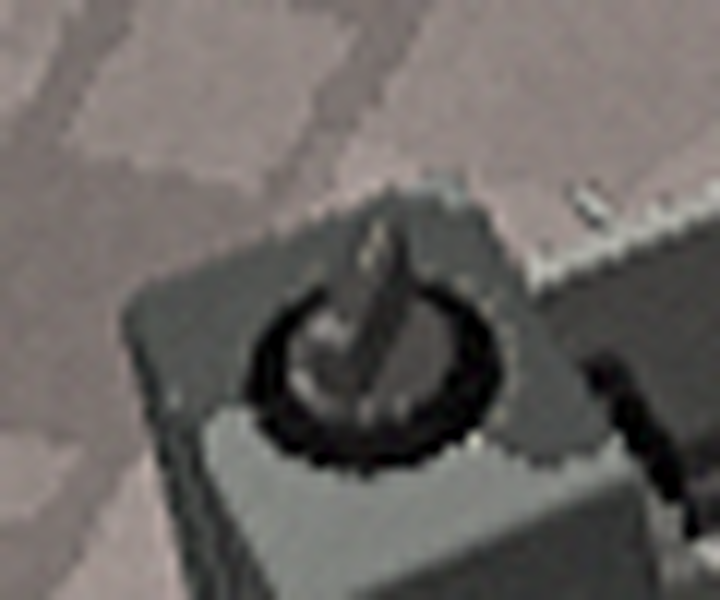

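View pics/tk.png

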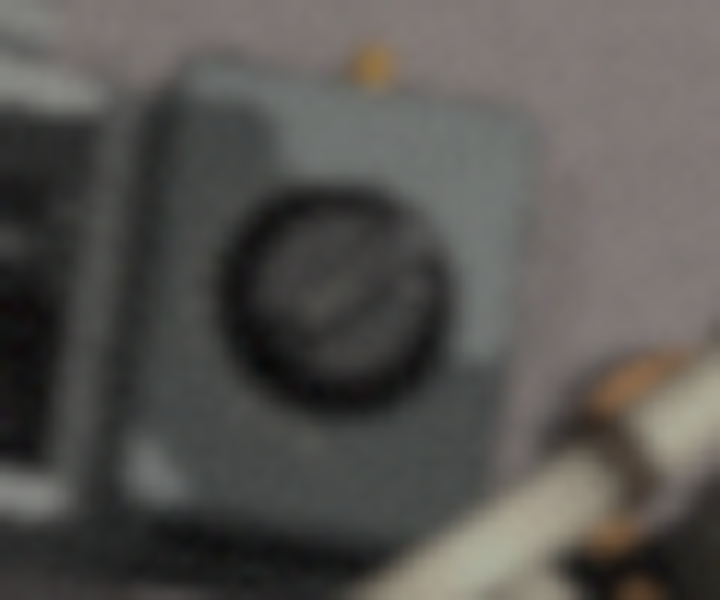

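>>> apply_moves(
  steps=[
    [60,35,25,0,-0.12],
    [60,70,50,0,-0.24],
    [60,105,77,0,-0.36],
    [60,105,77,0,-0.48],
    [60,105,77,0,-0.6],
  ],
)

```text
time_s: 1.4
ee_pos: [0.4747, -0.2862, 0.4681]
orientation: [[0.0, -0.132, -0.991], [0.0, -0.991, 0.132], [-1.0, -0.0, 0.0]]
contact_force: [-0.4, 0.5, -0.1]
gripper_width: 0.0614
```

>>> apply_moves(
  steps=[
    [60,0,0,0,-0.12],
    [60,0,0,0,-0.24],
    [60,0,0,0,-0.36],
    [60,0,0,0,-0.48],
    [60,0,0,0,-0.6],
  ],
)

```text
time_s: 1.82
ee_pos: [0.474, -0.2879, 0.4674]
orientation: [[-0.001, -0.675, -0.738], [0.001, -0.738, 0.675], [-1.0, -0.0, 0.001]]
contact_force: [0.5, -0.2, -0.0]
gripper_width: 0.06
```

```bash
python3 - <<'E'
from h import *
g=grab_frame("wrist");s=status.read_state();print(s["time_s"],s["ee_pos"],s["orientation"].round(4),s["joints"],s["qd"].round(3))
y=s["orientation"][:,1];print("jaw yaw",np.arctan2(y[1],y[0]))
crop(g,140,80,500,310,2.2,"w2.png")
np.save("w2.npy",dict(g),allow_pickle=True)
E
```

```text
1.8667 [ 0.47396313 -0.28792772  0.46745925] [[-7.000e-04 -6.792e-01 -7.340e-01]
 [ 8.000e-04 -7.340e-01  6.792e-01]
 [-1.000e+00 -1.000e-04  1.100e-03]] [-7.63856273e-01  7.00757389e-02  1.56956602e+00  8.99336794e-05
  1.50302244e+00  1.55358729e+00] [ 0.005 -0.001  0.001 -0.     0.001 -0.295]
jaw yaw -2.3174497645517063
```

View pics/w2.png

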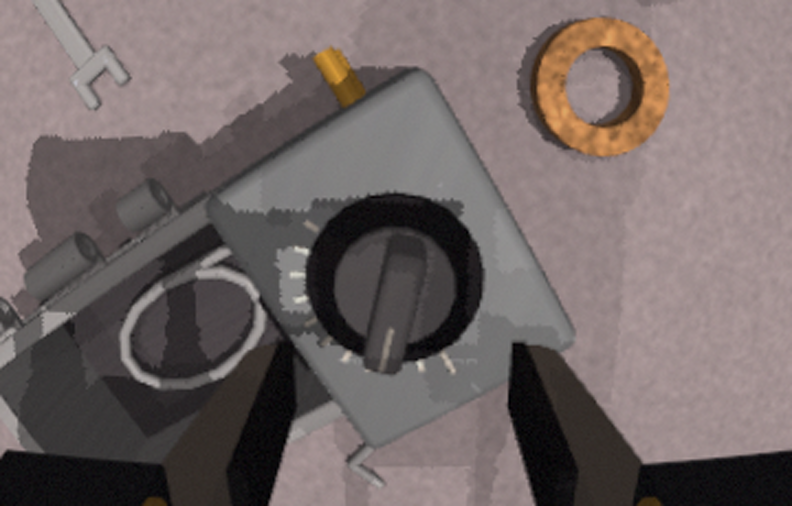

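```bash
python3 - <<'E'
from h import *
g=np.load("w1.npy",allow_pickle=True).item();q=np.load("w2.npy",allow_pickle=True).item()
crop(q,290,165,370,255,8,"w2k.png")
E
```

```text
(no output)
```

View pics/w2k.png

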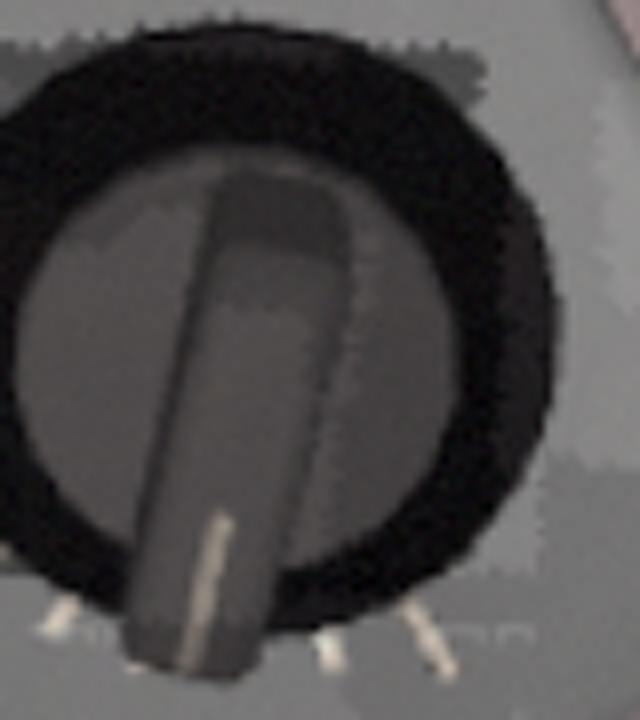

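```bash
python3 - <<'E'
from h import *
g=np.load("w1.npy",allow_pickle=True).item();q=np.load("w2.npy",allow_pickle=True).item()
A=lambda u,v:ray(g,200+u/4,v/4,True)
B=lambda u,v:ray(q,290+u/8,165+v/8,True)
i=tri([A(337,200),B(224,513)]);o=tri([A(243,213),B(187,668)]);print(i,o)
d=o[0]-i[0];print(np.arctan2(d[1],d[0]))
z=(i[0][2]+o[0][2])/2
a,b=[onz(q,290+u/8,165+v/8,z,True) for u,v in((224,513),(187,668))];d=b-a;print("ang",np.arctan2(d[1],d[0]))
print("ring",tri([A(379,234),B(282,325)]))
print("disk", onz(q,290+240/8,165+355/8,.20,True))
E
```

```text
(array([ 0.47125723, -0.28179627,  0.22959622]), [np.float64(0.00024967181856359877), np.float64(0.0002496718185637478)]) (array([ 0.46223158, -0.26822816,  0.23121512]), [np.float64(8.384137251809043e-05), np.float64(8.384137251816264e-05)])
2.157790552059696
ang 2.179756419698587
ring (array([ 0.47238507, -0.2879852 ,  0.1915923 ]), [np.float64(0.0021236261006249506), np.float64(0.0021236261006250365)])
disk [ 0.4747013  -0.28640938  0.2       ]
```

>>> apply_moves(
  steps=[
    [40,0,2,-20,-0.12],
    [40,0,2,-40,-0.22],
    [40,0,2,-55,-0.22],
    [40,0,2,-70,-0.22],
    [40,0,2,-71,-0.22],
  ],
)

```text
time_s: 2.28
ee_pos: [0.4727, -0.2866, 0.3927]
orientation: [[-0.005, -0.823, -0.568], [0.005, -0.568, 0.823], [-1.0, 0.001, 0.007]]
contact_force: [0.1, 0.4, -0.3]
gripper_width: 0.0399
```

>>> apply_moves(
  steps=[
    [0,0,0,0,0],
    [0,0,0,0,0],
    [0,0,0,0,0],
    [0,0,0,0,0],
    [0,0,0,0,0],
  ],
  force=15,
)

```text
time_s: 2.7
ee_pos: [0.4741, -0.286, 0.3937]
orientation: [[0.001, -0.823, -0.569], [0.007, -0.569, 0.823], [-1.0, -0.005, 0.005]]
contact_force: [9.6, 3.5, -2.6]
gripper_width: 0.0138
```

```bash
python3 - <<'E'
from h import *
g=grab_frame("wrist");s=status.read_state();print(s["time_s"],s["ee_pos"],s["contact_force"],s["gripper_width"],s["joints"])
y=s["orientation"][:,1];print("jaw yaw",np.arctan2(y[1],y[0]))
crop(g,220,150,420,300,4,"w3.png")
E
```

```text
2.75 [ 0.47411461 -0.2858996   0.39367866] [ 7.75475489  3.50462738 -2.46900532] 0.013818830773645577 [-0.76226441  0.1125376   1.66971554  0.00558448  1.36292925  1.77311867]
jaw yaw -2.5365560624962376
```

View pics/w3.png

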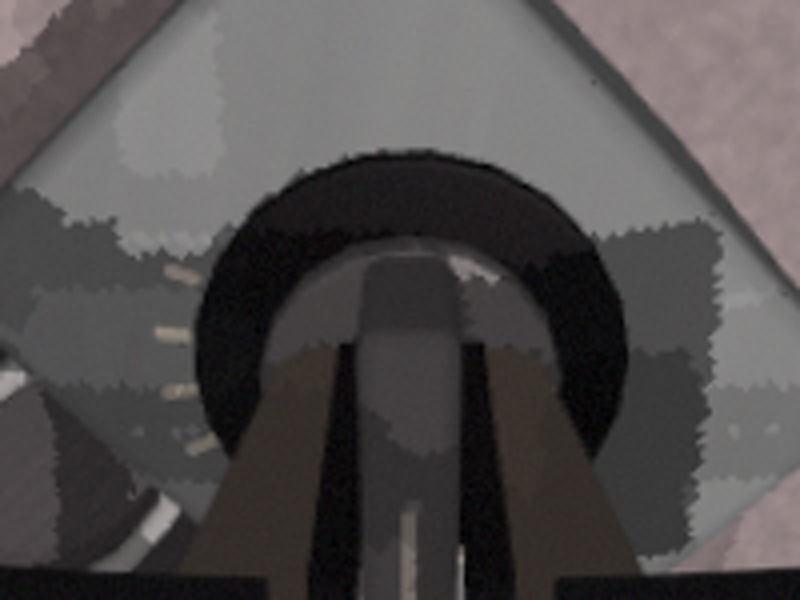

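>>> apply_moves(
  steps=[
    [0,1,1,0,0.1],
    [0,1,1,0,0.2],
    [0,1,1,0,0.3],
    [0,1,1,0,0.4],
    [0,1,1,0,0.5],
  ],
)

```text
time_s: 3.17
ee_pos: [0.475, -0.2853, 0.3937]
orientation: [[-0.002, -0.444, -0.896], [0.005, -0.896, 0.444], [-1.0, -0.003, 0.004]]
contact_force: [0.5, -2.1, -4.7]
gripper_width: 0.0139
```

>>> apply_moves(
  steps=[
    [0,0,0,0,0.1],
    [0,0,0,0,0.2],
    [0,0,0,0,0.3],
    [0,0,0,0,0.35],
    [0,0,0,0,0.35],
  ],
)

```text
time_s: 3.58
ee_pos: [0.475, -0.2852, 0.3938]
orientation: [[-0.003, -0.11, -0.994], [0.004, -0.994, 0.11], [-1.0, -0.004, 0.004]]
contact_force: [-0.6, 2.0, -3.0]
gripper_width: 0.0152
```

```bash
python3 - <<'E'
from h import *
g=grab_frame("wrist");s=status.read_state();print(s["time_s"],s["ee_pos"],s["contact_force"],s["moment"],s["gripper_width"],s["joints"])
y=s["orientation"][:,1];print("jaw yaw",np.arctan2(y[1],y[0]))
crop(g,220,150,420,300,4,"w4.png")
E
```

```text
3.6333 [ 0.47504848 -0.28515111  0.39378688] [ 0.70838415  1.83841487 -3.1258171 ] [ 0.26229124 -0.00718015 -0.44815644] 0.014907672767052313 [-7.58941731e-01  1.14511843e-01  1.66734890e+00  8.58526603e-04
  1.36526793e+00  9.23790766e-01]
jaw yaw -1.6829178707595
```

View pics/w4.png

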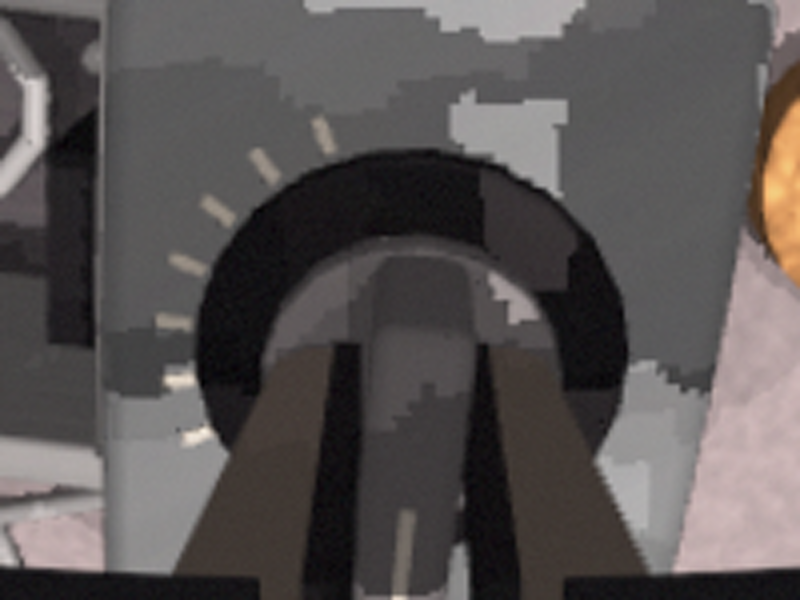

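>>> apply_moves(
  steps=[
    [40,0,0,0,0],
    [40,0,0,0,0],
    [40,0,0,10,0],
    [40,0,0,45,0],
    [40,0,0,80,0],
  ],
)

```text
time_s: 4.05
ee_pos: [0.4747, -0.2849, 0.4742]
orientation: [[-0.006, -0.112, -0.994], [0.006, -0.994, 0.112], [-1.0, -0.006, 0.006]]
contact_force: [1.1, -1.3, 0.8]
gripper_width: 0.0402
```

```bash
python3 - <<'E'
from h import *
g=grab_frame("wrist");s=status.read_state();print(s["time_s"],s["ee_pos"],s["contact_force"],s["moment"],s["gripper_width"],s["joints"])
y=s["orientation"][:,1];print("jaw yaw",np.arctan2(y[1],y[0]))
crop(g,0,0,640,400,1.25,"w5.png");crop(g,280,150,380,250,6,"w5k.png")
np.save("w5.npy",dict(g),allow_pickle=True)
E
```

```text
4.1 [ 0.47554875 -0.28565849  0.48422369] [ 1.40649756 -0.18530865  5.94112413] [ 0.00043675 -0.06194379  0.0613342 ] 0.03975122755107369 [-7.58949819e-01  6.14207483e-02  1.54615287e+00  6.93434090e-04
  1.52681496e+00  9.24209547e-01]
jaw yaw -1.683199036797318
```

View pics/w5.png

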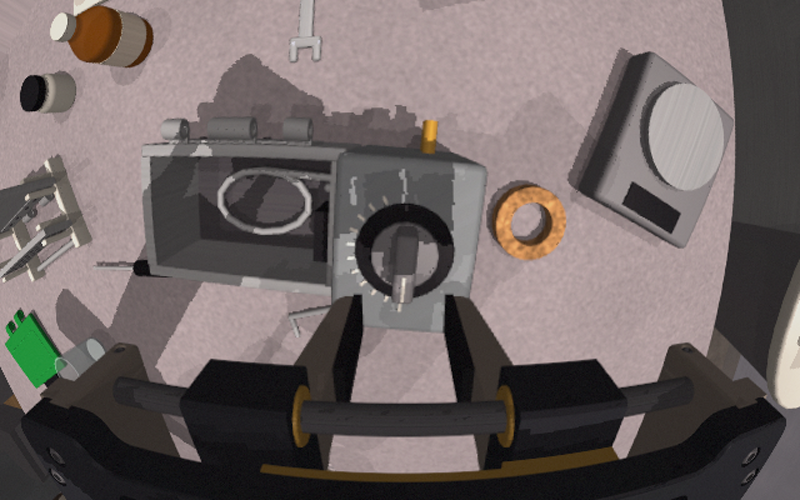

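View pics/w5k.png

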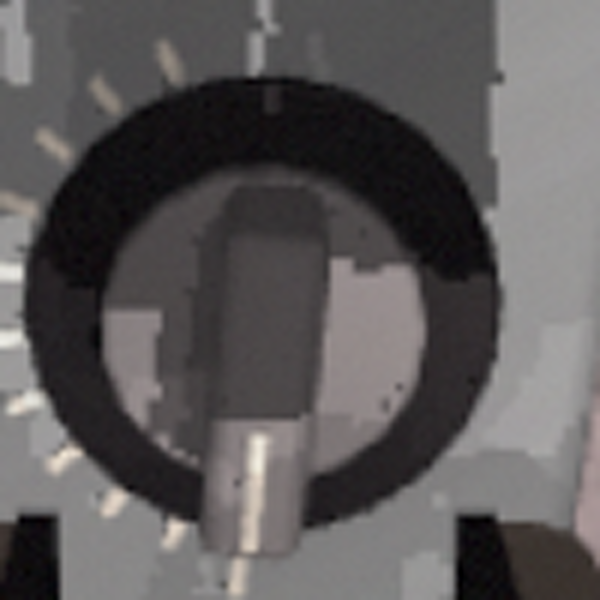

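```bash
python3 - <<'E'
from h import *
q=np.load("w5.npy",allow_pickle=True).item()
P=lambda u,v,z:onz(q,280+u/6,150+v/6,z,True)
a,b=P(260,437,.23),P(252,548,.23);d=b-a;print(np.arctan2(d[1],d[0]),a,b)
for e in [((228,235),(212,530)),((328,235),(300,550))]:
    a,b=[P(*p,.23) for p in e];d=b-a;print(np.arctan2(d[1],d[0]))
a,b=P(241,562,.185),P(234,592,.185);d=b-a;print("tick",np.arctan2(d[1],d[0]),a,b)
d=b-np.array([.4742,-.2862,.185]);print(np.arctan2(d[1],d[0]))
# head corners/edges z=.185, full pix = u/1.25
F=lambda u,v,z:onz(q,u/1.25,v/1.25,z,True).round(4)
c={"rr":F(486,165,.185),"fr":F(443,331,.185),"fl":F(331,324,.185)}
print(c)
e=c["rr"]-c["fr"];print(np.arctan2(e[1],e[0]))
print("rim rl",F(143,147,.13),"rim fl",F(148,275,.13))
E
```

```text
2.9643396953153927 [ 0.46970431 -0.28389666  0.23      ] [ 0.45406603 -0.28109533  0.23      ]
2.9729925319732615
2.957349302618322
tick 2.820546758838597 [ 0.43098634 -0.27639287  0.185     ] [ 0.42577997 -0.27466149  0.185     ]
2.9076553832812846
{'rr': array([ 0.5299, -0.3481,  0.185 ]), 'fr': array([ 0.4039, -0.3074,  0.185 ]), 'fl': array([ 0.4193, -0.2196,  0.185 ])}
-0.3124362787412865
rim rl [ 0.5898 -0.041   0.13  ] rim fl [ 0.4595 -0.0089  0.13  ]
```

>>> apply_moves(
  steps=[
    [80,4,40,0,0.12],
    [80,10,80,0,0.24],
    [80,14,120,0,0.36],
    [80,18,160,0,0.48],
    [80,22,200,0,0.6],
  ],
)

```text
time_s: 4.52
ee_pos: [0.4974, -0.084, 0.4858]
orientation: [[0.01, 0.473, -0.881], [-0.002, -0.881, -0.473], [-1.0, 0.006, -0.008]]
contact_force: [1.1, -0.3, 0.8]
gripper_width: 0.0712
```

>>> apply_moves(
  steps=[
    [80,8,40,0,0.12],
    [80,16,80,0,0.24],
    [80,24,120,0,0.36],
    [80,32,160,0,0.48],
    [80,40,200,0,0.6],
  ],
)

```text
time_s: 4.93
ee_pos: [0.5373, 0.1181, 0.4874]
orientation: [[0.012, 0.89, -0.455], [0.004, -0.455, -0.89], [-1.0, 0.009, -0.009]]
contact_force: [1.0, -0.2, 1.9]
gripper_width: 0.0798
```

>>> apply_moves(
  steps=[
    [80,8,40,0,0.12],
    [80,16,80,0,0.24],
    [80,24,120,0,0.36],
    [80,32,135,0,0.48],
    [80,35,135,0,0.6],
  ],
)

```text
time_s: 5.35
ee_pos: [0.5723, 0.2568, 0.4882]
orientation: [[0.009, 0.99, 0.138], [0.011, 0.137, -0.99], [-1.0, 0.01, -0.01]]
contact_force: [0.6, 0.7, 0.5]
gripper_width: 0.0802
```

>>> apply_moves(
  steps=[
    [80,0,-10,0,0.1],
    [80,0,-10,0,0.1],
  ],
)

```text
time_s: 5.52
ee_pos: [0.5725, 0.2468, 0.4893]
orientation: [[0.01, 0.971, 0.239], [0.012, 0.238, -0.971], [-1.0, 0.012, -0.009]]
contact_force: [0.4, -0.2, 0.8]
gripper_width: 0.0798
```

```bash
python3 - <<'E'
from h import *
g=grab_frame("wrist");s=status.read_state();print(s["time_s"],s["ee_pos"],s["orientation"].round(4).tolist(),s["joints"],s["qd"].round(3))
y=s["orientation"][:,1];print("jaw yaw",np.arctan2(y[1],y[0]))
crop(g,0,0,640,400,1.25,"w6.png")
np.save("w6.npy",dict(g),allow_pickle=True)
E
```

```text
5.5667 [0.57244879 0.24674322 0.48926799] [[0.0096, 0.9724, 0.2332], [0.012, 0.2331, -0.9724], [-0.9999, 0.0121, -0.0095]] [ 0.21131336  0.23862139  1.33953775  0.0097514   1.55154663 -0.02414529] [-0.002 -0.005  0.01   0.006 -0.003  0.05 ]
jaw yaw 0.23527156761544307
```

View pics/w6.png

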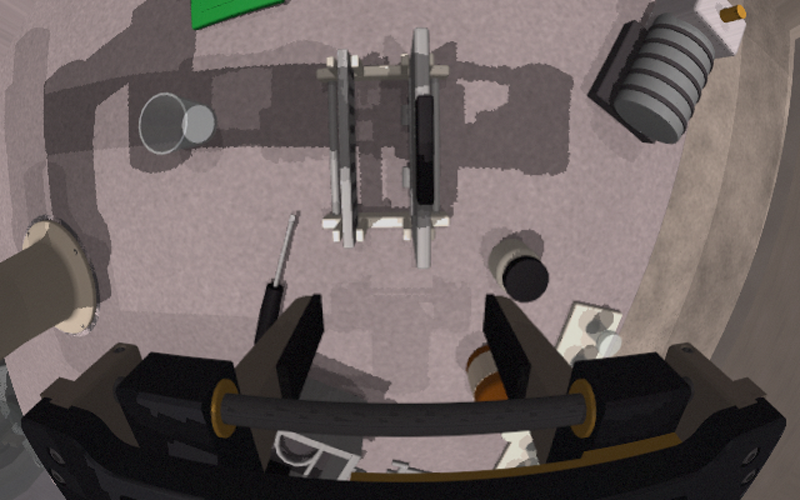

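```bash
python3 - <<'E'
from h import *
g=np.load("w6.npy",allow_pickle=True).item()
crop(g,300,10,400,220,3.8,"w6t.png")
E
```

```text
(no output)
```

View pics/w6t.png

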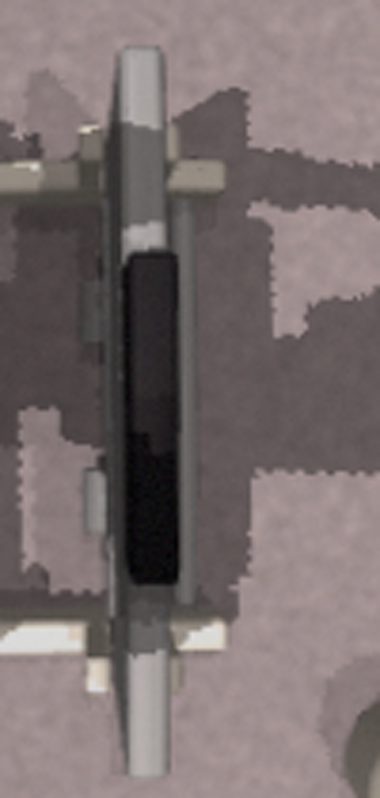

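```bash
python3 - <<'E'
from h import *
g=np.load("w6.npy",allow_pickle=True).item()
P=lambda u,v,z:onz(g,300+u/3.8,10+v/3.8,z,True)
a,b=P(142,48,.165),P(150,775,.165);d=a-b;print("plate",a,b,(a+b)/2,np.linalg.norm(d),np.arctan2(-d[0],d[1]))
a,b=P(155,253,.193),P(153,581,.193);d=a-b;print("tab",a,b,(a+b)/2,np.linalg.norm(d),np.arctan2(-d[0],d[1]))
c,d=P(152,128,.193),P(128,415,.193)
print("width",np.linalg.norm(P(130,415,.193)-P(178,415,.193)))
s=grab_frame("scene");t=grab_frame("top")
crop(s,330,150,410,220,9,"s6.png");crop(t,210,165,300,235,8,"t6.png")
m=(a+b)/2
print([((proj(s,(*m[:2],z))-[330,150])*9).round(1) for z in(.178,.193)],[((proj(t,(*m[:2],z))-[210,165])*8).round(1) for z in(.178,.193)])
E
```

```text
plate [0.54851696 0.42028114 0.165     ] [0.59841008 0.23154897 0.165     ] [0.57346352 0.32591505 0.165     ] 0.19521565503628022 0.2584470547830858
tab [0.5637513  0.36361742 0.193     ] [0.58246789 0.28791891 0.193     ] [0.57310959 0.32576816 0.193     ] 0.07797803878213444 0.24239035700885858
width 0.011235607218657235
[array([434.3, 163.6]), array([438. , 138.3])] [array([266.2, 178.3]), array([261.1, 170.8])]
```

View pics/s6.png

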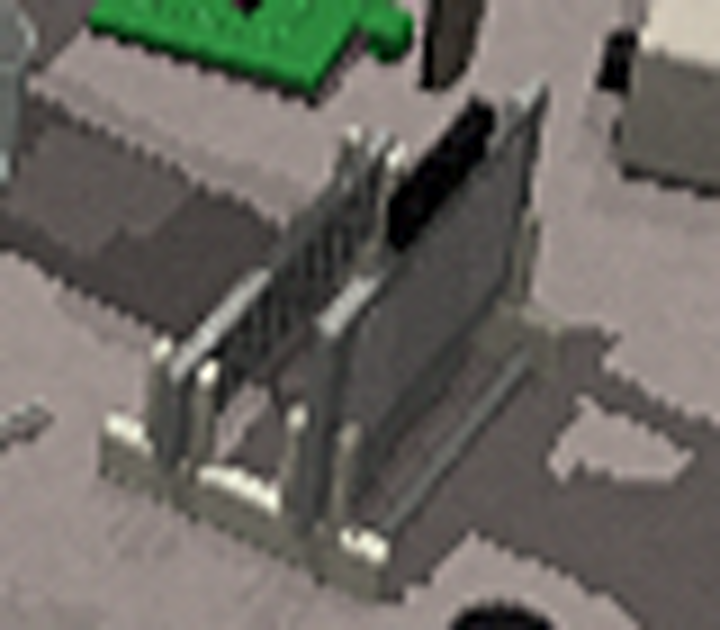

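View pics/t6.png

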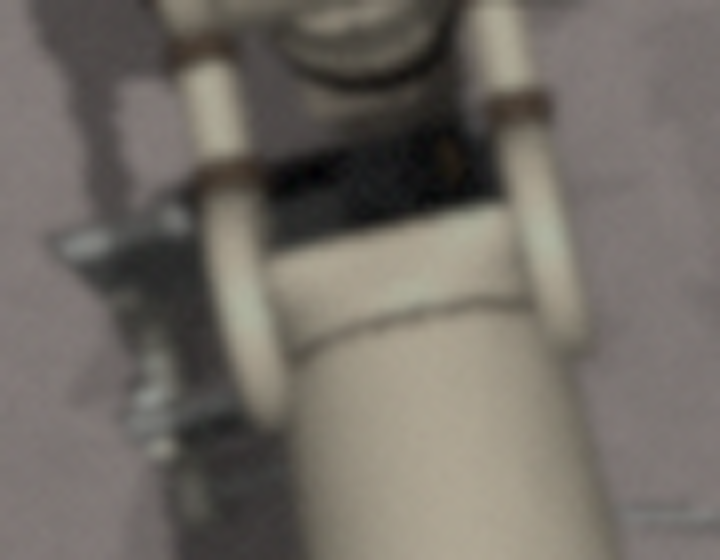

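>>> apply_moves(
  steps=[
    [80,0,38,0,0.01],
    [80,-1,77,-5,0.02],
    [80,-1,77,-30,0.02],
    [80,-1,77,-65,0.02],
    [80,-1,77,-65,0.02],
  ],
)

```text
time_s: 6.08
ee_pos: [0.5697, 0.3237, 0.4165]
orientation: [[-0.003, 0.968, 0.25], [0.008, 0.25, -0.968], [-1.0, -0.0, -0.009]]
contact_force: [-1.0, 0.3, -2.0]
gripper_width: 0.0802
```

```bash
python3 - <<'E'
from h import *
g=grab_frame("wrist");s=status.read_state();print(s["time_s"],s["ee_pos"],s["orientation"].round(4).tolist(),s["gripper_width"])
y=s["orientation"][:,1];print("jaw yaw",np.arctan2(y[1],y[0]))
crop(g,120,40,520,330,2,"w7.png")
E
```

```text
6.1333 [0.57030968 0.3234265  0.41982068] [[0.0006, 0.9682, 0.2501], [0.0094, 0.2501, -0.9682], [-1.0, 0.0029, -0.009]] 0.07973809422264101
jaw yaw 0.25281771715610557
```

View pics/w7.png

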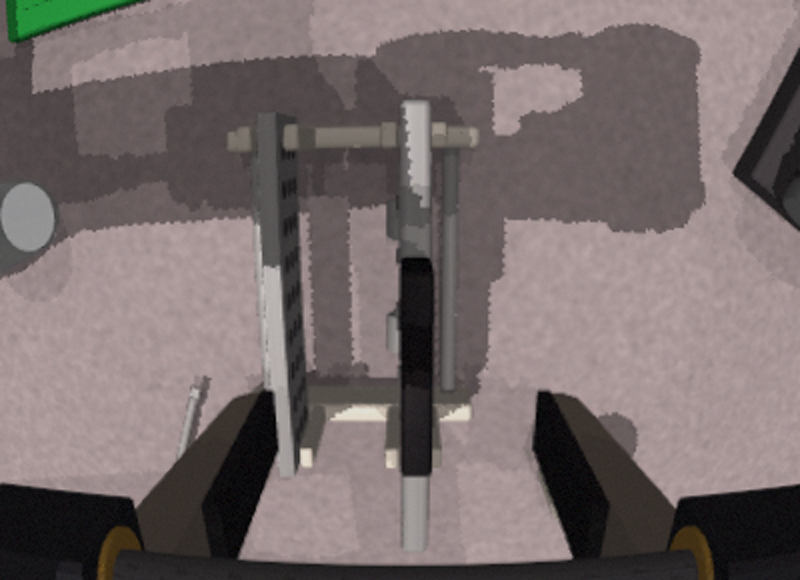

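>>> apply_moves(
  steps=[
    [80,3,2,-25,0],
    [80,3,2,-50,0],
    [80,3,2,-68,0],
    [80,3,2,-71,0],
    [40,3,2,-71,0],
  ],
)

```text
time_s: 6.55
ee_pos: [0.5736, 0.325, 0.3497]
orientation: [[0.0, 0.969, 0.249], [0.009, 0.249, -0.969], [-1.0, 0.003, -0.009]]
contact_force: [-0.1, 0.4, -0.2]
gripper_width: 0.0753
```

>>> apply_moves(
  steps=[
    [25,0,0,0,0],
    [25,0,0,0,0],
    [25,0,0,0,0],
    [25,0,0,0,0],
  ],
)

```text
time_s: 6.88
ee_pos: [0.574, 0.3251, 0.3514]
orientation: [[0.003, 0.969, 0.248], [0.01, 0.248, -0.969], [-1.0, 0.005, -0.009]]
contact_force: [0.5, 0.0, 0.6]
gripper_width: 0.0486
```

```bash
python3 - <<'E'
from h import *
g=grab_frame("wrist");s=status.read_state();print(s["time_s"],s["ee_pos"],s["orientation"].round(4).tolist(),s["gripper_width"],s["contact_force"])
y=s["orientation"][:,1];print("jaw yaw",np.arctan2(y[1],y[0]))
crop(g,120,40,520,330,2,"w8.png")
E
```

```text
6.9333 [0.57387929 0.3251022  0.35094435] [[0.0022, 0.9686, 0.2485], [0.0101, 0.2485, -0.9686], [-0.9999, 0.0047, -0.0092]] 0.04475388904969837 [0.51051847 0.4756834  0.42907516]
jaw yaw 0.25113363578864095
```

View pics/w8.png

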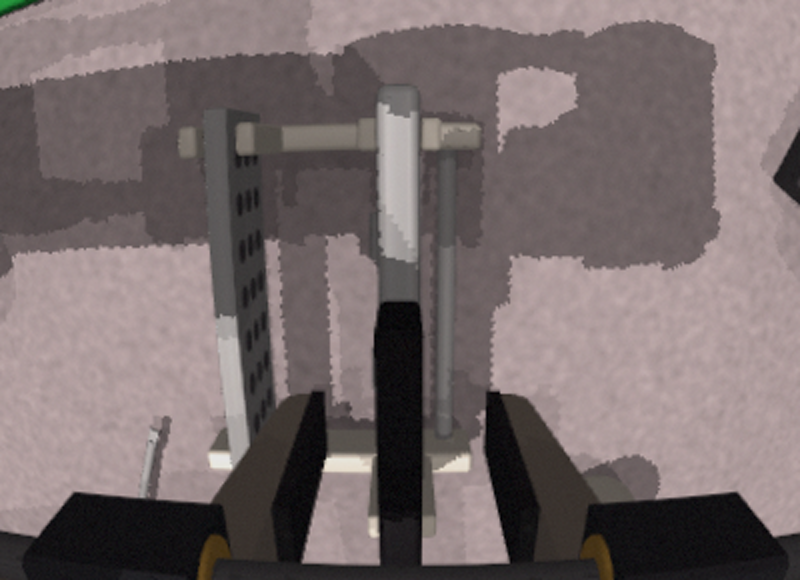

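>>> apply_moves(
  steps=[
    [20,-1.5,-0.5,-1,0],
    [8,-1.5,-0.5,-1,0],
    [0,-1.5,-0.5,-1,0],
    [0,-1.5,-0.5,-1,0],
    [0,-1.5,-0.5,-1,0],
  ],
  force=40,
)

```text
time_s: 7.35
ee_pos: [0.5723, 0.3246, 0.3499]
orientation: [[0.002, 0.969, 0.249], [0.01, 0.249, -0.969], [-1.0, 0.004, -0.009]]
contact_force: [-1.5, -1.1, 1.2]
gripper_width: 0.0118
```

>>> apply_moves(
  steps=[
    [0,0,0,0,0],
    [0,0,0,0,0],
    [0,0,0,0,0],
  ],
)

```text
time_s: 7.6
ee_pos: [0.5723, 0.3246, 0.3499]
orientation: [[0.002, 0.969, 0.249], [0.01, 0.249, -0.969], [-1.0, 0.004, -0.009]]
contact_force: [-1.1, -0.5, 0.7]
gripper_width: 0.0121
```

Gripped at 12 mm with little side force. Lift slowly at first, then higher.

>>> apply_moves(
  steps=[
    [0,0,0,8,0],
    [0,0,0,18,0],
    [0,0,0,32,0],
    [0,0,0,50,0],
    [0,0,0,70,0],
  ],
)

```text
time_s: 8.02
ee_pos: [0.5721, 0.3245, 0.4209]
orientation: [[0.001, 0.969, 0.249], [0.009, 0.249, -0.969], [-1.0, 0.003, -0.009]]
contact_force: [1.0, -0.4, -3.2]
gripper_width: 0.012
```

```bash
python3 - <<'E'
from h import *
g=grab_frame("wrist");s=status.read_state();print(s["time_s"],s["ee_pos"],s["orientation"].round(4).tolist(),s["gripper_width"],s["contact_force"],s["moment"])
crop(g,0,0,640,400,1.25,"w9.png")
sc=grab_frame("scene");crop(sc,300,80,460,220,5,"s9.png")
E
```

```text
8.0667 [0.57284367 0.32486071 0.4269158 ] [[0.0091, 0.9685, 0.2488], [0.0125, 0.2487, -0.9685], [-0.9999, 0.0119, -0.0098]] 0.011992099799080837 [0.35307718 0.43528054 0.30567019] [-0.0003626  -0.07851869 -0.05945158]
```

View pics/w9.png

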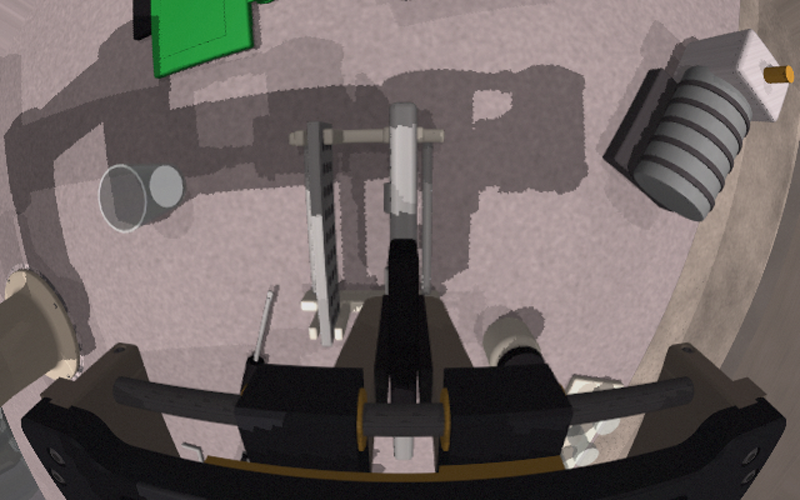

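View pics/s9.png

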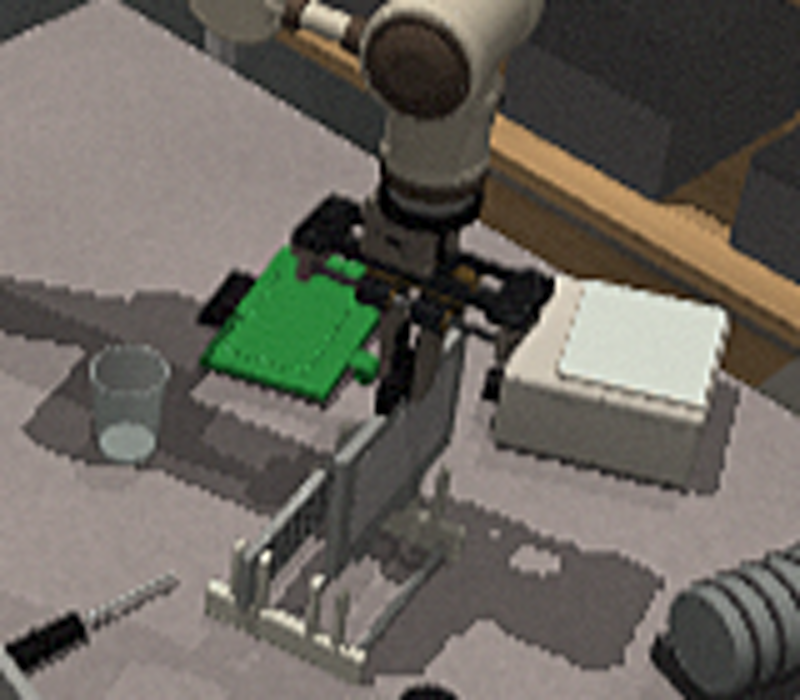

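>>> apply_moves(
  steps=[
    [0,0,0,25,0],
    [0,0,0,50,0],
    [0,0,0,80,0],
    [0,0,0,108,0],
    [0,0,0,118,0],
  ],
)

```text
time_s: 8.53
ee_pos: [0.5729, 0.3249, 0.5485]
orientation: [[0.017, 0.968, 0.249], [0.015, 0.249, -0.968], [-1.0, 0.02, -0.011]]
contact_force: [0.2, 0.2, -2.9]
gripper_width: 0.0119
```

>>> apply_moves(
  steps=[
    [0,-5,-15,0,-0.04],
    [0,-10,-40,0,-0.08],
    [0,-20,-70,0,-0.12],
    [0,-30,-100,0,-0.16],
    [0,-38,-130,0,-0.2],
  ],
)

```text
time_s: 8.95
ee_pos: [0.5341, 0.1939, 0.5467]
orientation: [[0.017, 0.999, 0.05], [0.011, 0.05, -0.999], [-1.0, 0.018, -0.01]]
contact_force: [0.3, -0.9, -3.6]
gripper_width: 0.0115
```

>>> apply_moves(
  steps=[
    [0,-6,-30,0,-0.04],
    [0,-12,-60,0,-0.08],
    [0,-18,-90,0,-0.12],
    [0,-24,-120,0,-0.16],
    [0,-30,-150,0,-0.2],
  ],
)

```text
time_s: 9.37
ee_pos: [0.5035, 0.0426, 0.5451]
orientation: [[0.017, 0.988, -0.151], [0.008, -0.151, -0.988], [-1.0, 0.016, -0.01]]
contact_force: [0.9, -0.9, -3.2]
gripper_width: 0.0119
```

>>> apply_moves(
  steps=[
    [0,0,-30,0,-0.02],
    [0,0,-60,0,-0.05],
    [0,0,-85,0,-0.05],
    [0,0,-95,0,-0.05],
    [0,0,-95,0,-0.05],
  ],
)

```text
time_s: 9.78
ee_pos: [0.5034, -0.0542, 0.5436]
orientation: [[0.016, 0.979, -0.204], [0.007, -0.204, -0.979], [-1.0, 0.014, -0.01]]
contact_force: [0.6, 1.4, -3.8]
gripper_width: 0.0115
```

>>> apply_moves(
  steps=[
    [0,0,0,0,0],
    [0,0,0,0,0],
  ],
)

```text
time_s: 9.95
ee_pos: [0.5034, -0.0534, 0.5429]
orientation: [[0.014, 0.979, -0.203], [0.008, -0.203, -0.979], [-1.0, 0.012, -0.011]]
contact_force: [0.9, -0.3, -3.6]
gripper_width: 0.0117
```

```bash
python3 - <<'E'
from h import *
g=grab_frame("wrist");s=status.read_state();print(s["time_s"],s["ee_pos"],s["orientation"].round(4).tolist(),s["gripper_width"],s["contact_force"],s["moment"],s["qd"].round(3))
y=s["orientation"][:,1];print("jaw yaw",np.arctan2(y[1],y[0]))
crop(g,0,0,640,400,1.25,"w10.png")
np.save("w10.npy",dict(g),allow_pickle=True)
E
```

```text
10.0 [ 0.50343667 -0.05314232  0.54312481] [[0.0148, 0.9792, -0.2023], [0.0079, -0.2024, -0.9793], [-0.9999, 0.0129, -0.0107]] 0.012020381386945543 [ 0.54715778 -0.4005289  -3.39769739] [-0.04044141  0.00719274  0.02775804] [ 0.007 -0.003 -0.007 -0.001  0.    -0.003]
jaw yaw -0.20381495650274506
```

View pics/w10.png

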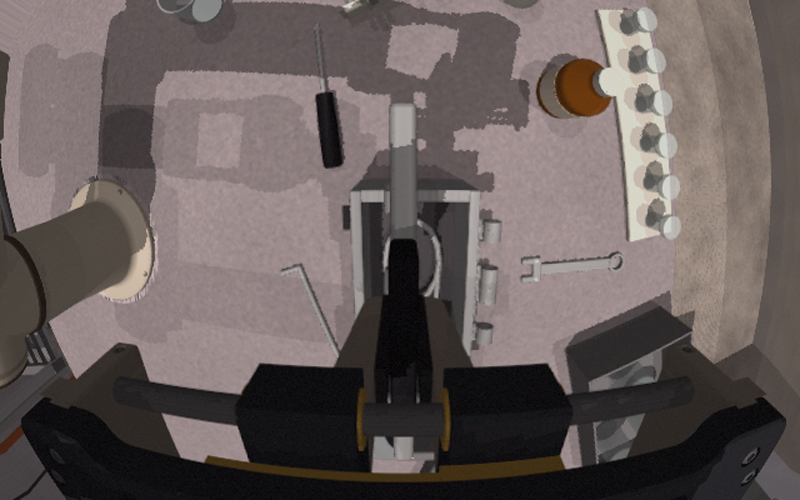

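```bash
python3 - <<'E'
from h import *
q=np.load("w10.npy",allow_pickle=True).item()
crop(q,270,140,410,290,5,"w10k.png")
E
```

```text
(no output)
```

View pics/w10k.png

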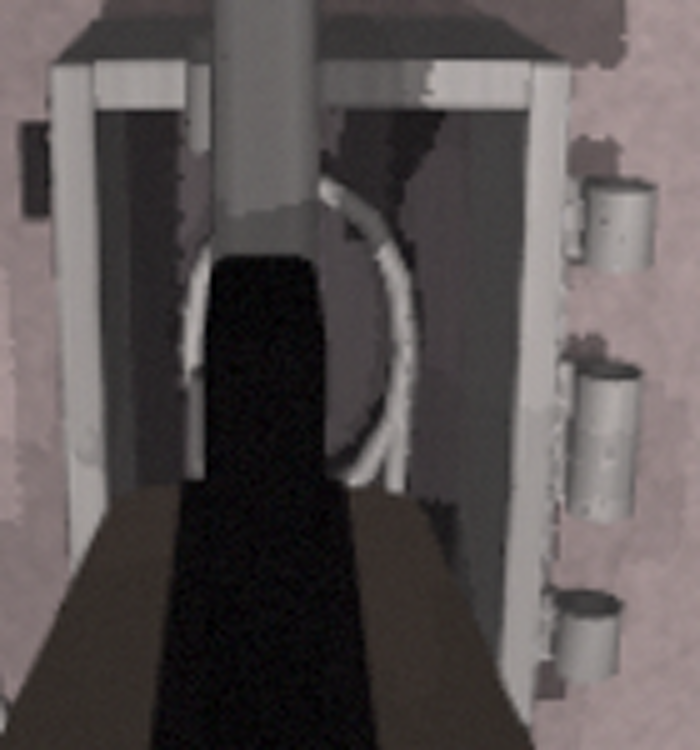

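```bash
python3 - <<'E'
from h import *
q=np.load("w10.npy",allow_pickle=True).item()
Px=lambda u,v,z:onz(q,270+u/5,140+v/5,z,True)
pts=[Px(u,v,.14) for u,v in((620,190),(618,271),(608,378),(600,520),(590,612),(588,682))]
for p in pts: print(p.round(4))
print([round(float(np.linalg.norm(pts[i+1]-pts[i])),4) for i in range(5)])
L=(pts[1]+pts[2])/2;R=(pts[3]+pts[4])/2
print("gaps",L,R,np.linalg.norm(L-R))
# axis via silhouette mids at z=.13
ax=[Px((a+b)/2,v,.13) for a,b,v in((585,655,235),(577,638,450),(556,620,640))]
for p in ax: print(p.round(4))
d=ax[0]-ax[2];print("yaw",np.arctan2(-d[0],d[1]))
# rear rim outer edge z=.13
a,b=Px(566,70,.13),Px(541,500,.13);d=a-b;print("rim",a,b,np.arctan2(-d[0],d[1]))
a2=Px(52,70,.13);print("rim fl",a2,np.linalg.norm(a2-a))
n=np.array([np.cos(-.207),np.sin(-.207),0]);print("axis behind rim",[(p-a)@n for p in ax])
C=(L+R)/2;print("C",C)
# lid in this view
s=status.read_state();print(q["cam_to_world"].round(4).tolist())
E
```

```text
[ 0.5989 -0.0721  0.14  ]
[ 0.5953 -0.0936  0.14  ]
[ 0.5886 -0.1225  0.14  ]
[ 0.5811 -0.1636  0.14  ]
[ 0.5748 -0.1917  0.14  ]
[ 0.5716 -0.2148  0.14  ]
[0.0218, 0.0297, 0.0417, 0.0289, 0.0233]
gaps [ 0.59192684 -0.10802384  0.14      ] [ 0.57795283 -0.1776384   0.14      ] 0.07100324286209714
[ 0.5992 -0.087   0.13  ]
[ 0.5875 -0.1476  0.13  ]
[ 0.5746 -0.2067  0.13  ]
yaw -0.20287416956302515
rim [ 0.5916419  -0.04029033  0.13      ] [ 0.56671534 -0.15849613  0.13      ] -0.2078293653142268
rim fl [ 0.46145713 -0.01362022  0.13      ] 0.13288856406219124
axis behind rim [np.float64(0.016994741069068908), np.float64(0.017968370786323525), np.float64(0.017499139744786854)]
C [ 0.58493984 -0.14283112  0.14      ]
[[0.9793, 0.1973, 0.0457, 0.5202], [-0.2021, 0.938, 0.2815, 0.029], [0.0126, -0.2849, 0.9585, 0.5239], [0.0, 0.0, 0.0, 1.0]]
```

```bash
python3 - <<'E'
from h import *
q=np.load("w10.npy",allow_pickle=True).item()
Px=lambda u,v,z:onz(q,270+u/5,140+v/5,z,True)
n=np.array([np.cos(-.207),np.sin(-.207),0])
a=Px(566,70,.13)
for u,v in((655,225),(638,420),(634,500),(620,640)):
    p=Px(u,v,.13); c=q["cam_to_world"][:3,3]; t=((p-c)@n)/(c[2]-.13)
    pc=p-n*.010*np.sqrt(1+t*t); print(u,v,pc.round(4),(pc-a)@n)
for u,v in((585,225),(577,420),(568,500),(556,640)):
    p=Px(u,v,.13); pc=p+n*.0102; print(u,v,pc.round(4),(pc-a)@n)
E
```

```text
655 225 [ 0.599 -0.084  0.13 ] 0.016203509222792088
638 420 [ 0.5871 -0.1385  0.13  ] 0.01568969138367839
634 500 [ 0.583  -0.1625  0.13  ] 0.016688847311518033
620 640 [ 0.5739 -0.207   0.13  ] 0.016909825576341936
585 225 [ 0.6001 -0.0844  0.13  ] 0.01735757433208079
577 420 [ 0.59   -0.1389  0.13  ] 0.018703502872421084
568 500 [ 0.5843 -0.1623  0.13  ] 0.017912480289006973
556 640 [ 0.5751 -0.2065  0.13  ] 0.017996016078920478
```

```bash
python3 - <<'E'
from h import *
q=np.load("w10.npy",allow_pickle=True).item()
s=status.read_state();R=s["orientation"];p=s["ee_pos"]
lx,ly,lz=R[:,1],-R[:,2],-R[:,0]
gp=p-.171*lz
c=lambda x,y,z:((proj(q,gp+lx*x+ly*y+lz*z,True)-[270,140])*5).round(0)
print("tab end top L,R",c(-.006,.04,.015),c(.006,.04,.015))
print("plate end top L,R",c(-.006,.1,-.013),c(.006,.1,-.013), "near end",c(0,-.1,-.013))
crop(q,300,70,360,240,4.5,"w10l.png")
o=lambda P:(P/5+[270,140]-[300,70])*4.5
print([o(c(*k)) for k in((-.006,.04,.015),(.006,.04,.015),(-.006,.1,-.013),(.006,.1,-.013))])
print("bores",[ (gp+lx*-.006+ly*y-lz*.16).round(4) for y in(.036,-.036)], gp)
E
```

```text
tab end top L,R [202. 323.] [332. 323.]
plate end top L,R [ 209. -312.] [ 325. -312.] near end [ 265. 1146.]
[array([ 46.8, 605.7]), array([163.8, 605.7]), array([53.1, 34.2]), array([157.5,  34.2])]
bores [array([ 0.5097, -0.0141,  0.2125]), array([ 0.4952, -0.0846,  0.2117])] [ 0.50596776 -0.05179624  0.37214884]
```

View pics/w10l.png

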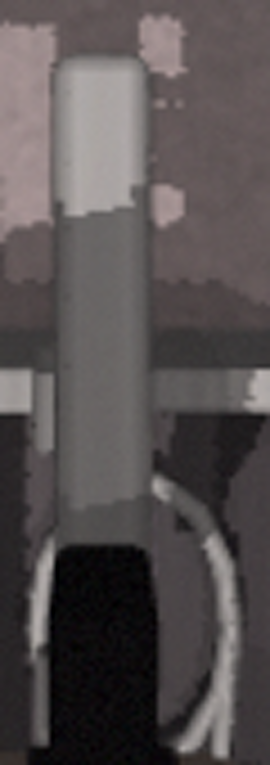

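```bash
python3 - <<'E'
from h import *
from scipy.optimize import least_squares
q=np.load("w10.npy",allow_pickle=True).item()
s=status.read_state();R=s["orientation"];p=s["ee_pos"]
lx,ly,lz=R[:,1],-R[:,2],-R[:,0]
gp=p-.171*lz
def c(x,y,z): return (proj(q,gp+lx*x+ly*y+lz*z,True)-[300,70])*4.5
def f(v):
    dx,dy,dz=v
    return [c(dx,dy+.0395,dz+.015)[0]-102.5,c(dx,dy+.0395,dz+.015)[1]-545,c(dx,dy+.0995,dz-.013)[0]-101.5,c(dx,dy+.0995,dz-.013)[1]-57]
r=least_squares(f,[0,0,0]);print(r.x,r.fun)
g=grab_frame("scene");np.save("s10.npy",dict(g),allow_pickle=True)
P=lambda x,y,z:proj(g,gp+lx*x+ly*y+lz*z)
pts=np.array([P(.006,y,z) for y in(-.1,.1) for z in(-.013,-.143)]);print(pts.round(1))
u0,v0=int(pts[:,0].min())-40,int(pts[:,1].min())-40
crop(g,u0,v0,u0+130,v0+130,6,"s10.png");print(((pts-[u0,v0])*6).round(0),u0,v0)
E
```

```text
[-3.49859268e-04 -7.41851062e-05 -2.57085155e-02] [-4.89940703e-01 -9.72646355e-05  5.43007309e-01 -3.58877998e-05]
[[266.3 179.2]
 [269.6 206.3]
 [319.2 159. ]
 [319.3 186.1]]
[[242. 367.]
 [261. 530.]
 [559. 246.]
 [560. 409.]] 226 118
```

View pics/s10.png

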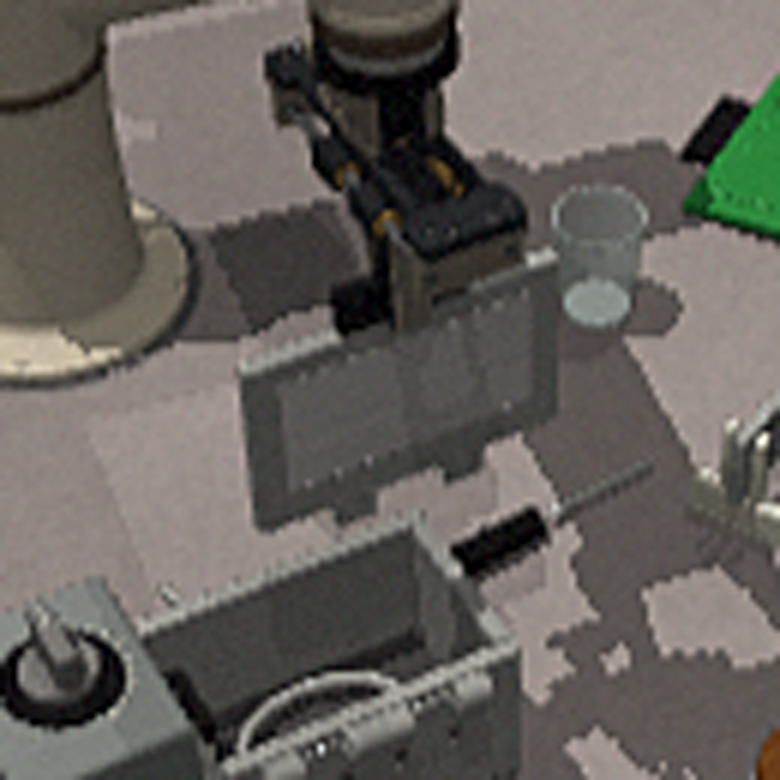

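```bash
python3 - <<'E'
from h import *
q=np.load("w10.npy",allow_pickle=True).item();g=np.load("s10.npy",allow_pickle=True).item()
s=status.read_state();R=s["orientation"];p=s["ee_pos"]
lx,ly,lz=R[:,1],-R[:,2],-R[:,0]
gp=p-.171*lz
c=lambda x,y,z:(proj(q,gp+lx*x+ly*y+lz*z,True)-[300,70])*4.5
print(c(0,.04,-.013),"obs 102.5,545",c(0,.1,-.013),"obs 101.5,57", "px/mm",c(.001,.1,-.013)-c(0,.1,-.013),c(0,.101,-.013)-c(0,.1,-.013))
# scene knuckle of lid
S=lambda x,y,z:(proj(g,gp+lx*x+ly*y+lz*z)-[226,118])*6
for y in(.048,.024,-.024,-.048): print(y,S(-.006,y,-.17).round(0),S(.006,y,-.143).round(0))
# scene: bath knuckles predicted with axis estimate
C=np.array([.5868,-.1428,.13]);by=np.array([.2055,.9787,0])
for y in(.075,.051,.021,-.021,-.051,-.075):
  print(y,((proj(g,C+by*y+[0,0,.01])-[210,190])*9).round(0),((proj(g,C+by*y+[.0098,-.002,0])-[210,190])*9).round(0))
crop(g,210,190,300,260,9,"s10h.png")
E
```

```text
[105.30754491 535.58090664] obs 102.5,545 [105.54367404  33.40235854] obs 101.5,57 px/mm [8.70432071 0.01393801] [ 2.9044974e-04 -8.4267260e+00]
0.048 [476. 458.] [485. 439.]
0.024 [441. 472.] [449. 453.]
-0.024 [371. 501.] [378. 482.]
-0.048 [335. 516.] [342. 497.]
0.075 [878. 350.] [890. 383.]
0.051 [824. 373.] [837. 406.]
0.021 [757. 402.] [770. 435.]
-0.021 [662. 443.] [675. 476.]
-0.051 [593. 472.] [605. 506.]
-0.075 [536. 496.] [549. 530.]
```

View pics/s10h.png

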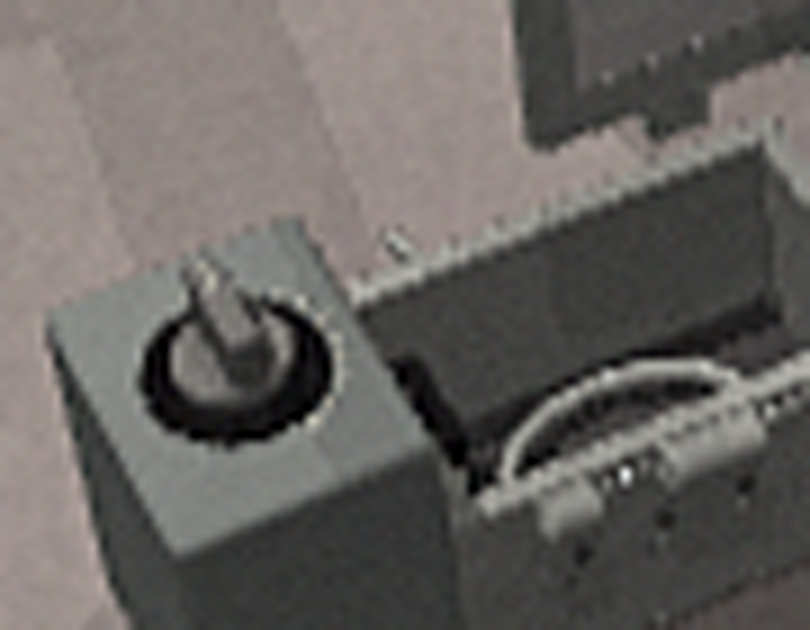

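>>> apply_moves(
  steps=[
    [0,30,0,0,0],
    [0,65,-5,0,0],
    [0,100,-10,0,0],
    [0,130,-20,0,0],
    [0,150,-30,0,0],
  ],
)

```text
time_s: 10.47
ee_pos: [0.6557, -0.0817, 0.5423]
orientation: [[0.015, 0.98, -0.199], [0.008, -0.199, -0.98], [-1.0, 0.013, -0.011]]
contact_force: [0.5, 0.2, -3.9]
gripper_width: 0.0117
```

>>> apply_moves(
  steps=[
    [0,0,0,0,0],
    [0,0,0,0,0],
  ],
)

```text
time_s: 10.63
ee_pos: [0.6567, -0.0809, 0.5407]
orientation: [[0.013, 0.98, -0.198], [0.01, -0.198, -0.98], [-1.0, 0.011, -0.012]]
contact_force: [0.1, -0.4, -3.4]
gripper_width: 0.0117
```

```bash
python3 - <<'E'
from h import *
g=grab_frame("wrist");s=status.read_state();print(s["time_s"],s["ee_pos"],s["orientation"].round(4).tolist(),s["gripper_width"],s["contact_force"],s["moment"],s["qd"].round(3))
y=s["orientation"][:,1];print("jaw yaw",np.arctan2(y[1],y[0]))
crop(g,0,0,640,400,1.25,"w11.png");crop(g,200,120,340,270,5,"w11k.png")
np.save("w11.npy",dict(g),allow_pickle=True)
E
```

```text
10.6833 [ 0.65596174 -0.08066286  0.54148003] [[0.0134, 0.9801, -0.198], [0.0092, -0.1981, -0.9801], [-0.9999, 0.0113, -0.0117]] 0.011676744156943376 [ 0.73579437  0.40343038 -3.63769476] [-0.04505071 -0.01535577 -0.0037003 ] [-0.002 -0.042  0.021 -0.004  0.001 -0.002]
jaw yaw -0.19942032876746896
```

View pics/w11.png

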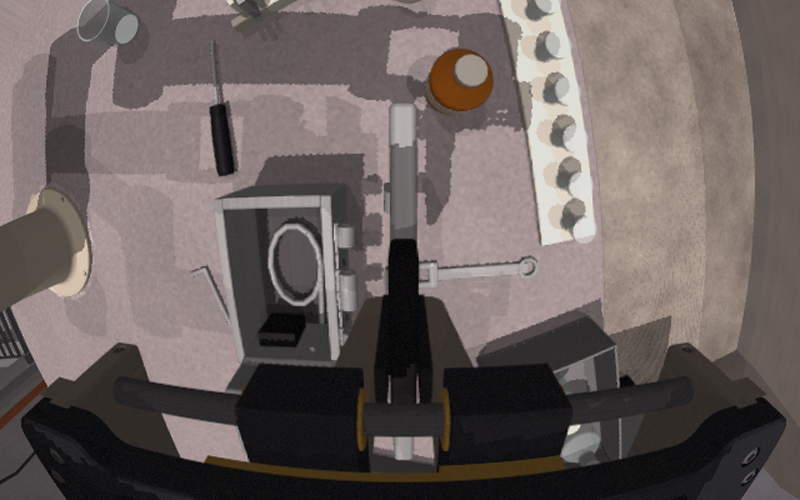

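View pics/w11k.png

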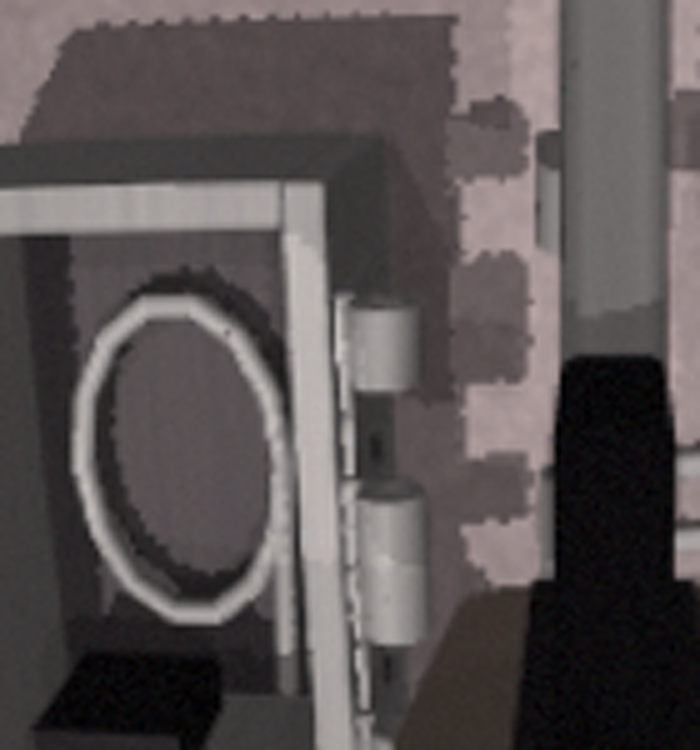

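```bash
python3 - <<'E'
from h import *
q=np.load("w11.npy",allow_pickle=True).item()
s=status.read_state();R=s["orientation"];p=s["ee_pos"];print(p)
lx,ly,lz=R[:,1],-R[:,2],-R[:,0]
gp=p-.171*lz
Px=lambda u,v,z:onz(q,200+u/5,120+v/5,z,True)
n=np.array([np.cos(-.207),np.sin(-.207),0])
c=q["cam_to_world"][:3,3]
def ax(u,v,sg,z):
    P=Px(u,v,z);t=((P-c)@n)/(c[2]-z); return P-sg*n*.010*np.sqrt(1+t*t)
for u,v in((418,340),(427,560),(428,600)): print("R",ax(u,v,1,.13).round(4))
for u,v in((353,345),(360,560)): print("L",ax(u,v,-1,.13).round(4))
e=[Px(u,v,.14) for u,v in((385,312),(385,390),(392,495),(395,645))]
for x in e: print(x.round(4))
print("gapL",((e[1]+e[2])/2).round(4))
# lid knuckles
nom=[gp+lx*-.006+ly*y-lz*.16 for y in(.036,-.036)];print("nominal bores",[x.round(4) for x in nom])
k=lambda x,y,z:((proj(q,gp+lx*x+ly*y+lz*z,True)-[200,120])*5).round(1)
print("pred tangent L knuckle", k(-.016,.036,-.16),k(-.016,-.036,-.16), "obs u 537, 541")
print("pred ends (y .048,.024 -.024 -.048) inner side", [k(-.015,y,-.157) for y in(.048,.024,-.024,-.048)])
print("pred tab/plate",k(0,.04,-.013),k(0,.1,-.013))
crop(q,295,55,345,240,4.2,"w11l.png")
E
```

```text
[ 0.65596174 -0.08066286  0.54148003]
R [ 0.5984 -0.083   0.13  ]
R [ 0.5863 -0.1438  0.13  ]
R [ 0.5837 -0.1554  0.13  ]
L [ 0.6009 -0.0849  0.13  ]
L [ 0.5878 -0.1443  0.13  ]
[ 0.6033 -0.074   0.14  ]
[ 0.5984 -0.094   0.14  ]
[ 0.5933 -0.1223  0.14  ]
[ 0.5834 -0.1648  0.14  ]
gapL [ 0.5959 -0.1082  0.14  ]
nominal bores [array([ 0.6616, -0.0411,  0.2109]), array([ 0.6474, -0.1117,  0.21  ])]
pred tangent L knuckle [532.  179.2] [536.4 512.8] obs u 537, 541
pred ends (y .048,.024 -.024 -.048) inner side [array([535.7, 122.1]), array([536.8, 240.1]), array([539.6, 464.7]), array([541.3, 569.6])]
pred tab/plate [610.1 348.1] [ 610.4 -210.8]
```

View pics/w11l.png

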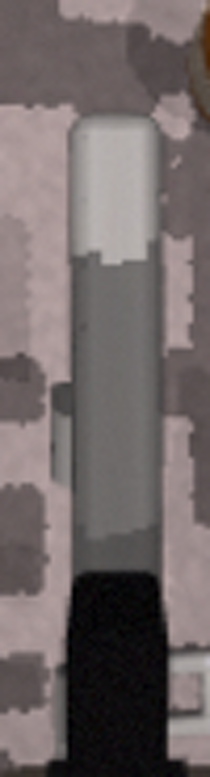

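>>> apply_moves(
  steps=[
    [0,-20,-20,0,-0.006],
    [0,-45,-45,0,-0.006],
    [0,-68,-64.5,-10,-0.006],
    [0,-68,-64.5,-30,-0.006],
    [0,-68,-64.5,-40,-0.006],
  ],
)

```text
time_s: 11.1
ee_pos: [0.5861, -0.145, 0.5009]
orientation: [[0.013, 0.979, -0.205], [0.01, -0.205, -0.979], [-1.0, 0.011, -0.012]]
contact_force: [-0.9, 0.1, -4.1]
gripper_width: 0.0117
```

>>> apply_moves(
  steps=[
    [0,0,0,0,0],
    [0,0,0,0,0],
  ],
)

```text
time_s: 11.27
ee_pos: [0.5858, -0.1439, 0.5005]
orientation: [[0.012, 0.979, -0.204], [0.011, -0.204, -0.979], [-1.0, 0.009, -0.013]]
contact_force: [0.1, 0.3, -3.7]
gripper_width: 0.012
```

```bash
cat > chk.py <<'E'
from h import *
import sys
n=sys.argv[1]
g=grab_frame("wrist");s=status.read_state();R=s["orientation"];p=s["ee_pos"];print(s["time_s"],p,R.round(4).tolist(),s["gripper_width"],s["contact_force"],s["moment"],s["qd"].round(3))
print("jaw yaw",np.arctan2(R[1,1],R[0,1]))
lx,ly,lz=R[:,1],-R[:,2],-R[:,0]
b=np.mean([p-.171*lz+lx*-.006+ly*y-lz*.16 for y in(.036,-.036)],0)
obs=b+lx*.0007-ly*.0017
print("bore mid",b,"obs",obs,"remaining",(np.array([.5868,-.1428,.13])-obs)*1000)
crop(g,200,60,440,300,3.2,f"{n}w.png")
sc=grab_frame("scene");crop(sc,210,150,310,250,7,f"{n}s.png")
np.save(f"{n}w.npy",dict(g),allow_pickle=True);np.save(f"{n}s.npy",dict(sc),allow_pickle=True)
E
python3 chk.py a
```

```text
11.3167 [ 0.58620041 -0.14396058  0.50154743] [[0.0136, 0.9789, -0.2038], [0.0097, -0.2039, -0.9789], [-0.9999, 0.0114, -0.0123]] 0.011843774615866309 [-0.1721771  -0.32917334 -3.16453441] [-0.04300299 -0.03857535  0.00409389] [ 0.001  0.001 -0.031 -0.    -0.004 -0.002]
jaw yaw -0.20535027238457754
bore mid [ 0.58483198 -0.13953259  0.17052549] obs [ 0.58517084 -0.14133952  0.17051261] remaining [  1.6291645   -1.46047775 -40.5126083 ]
```

View pics/aw.png

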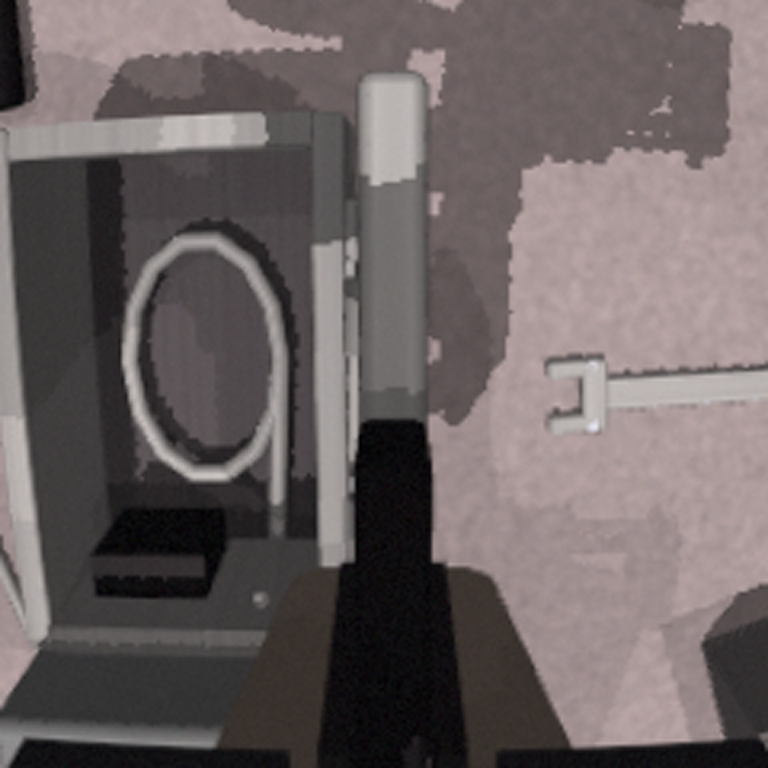

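View pics/as.png

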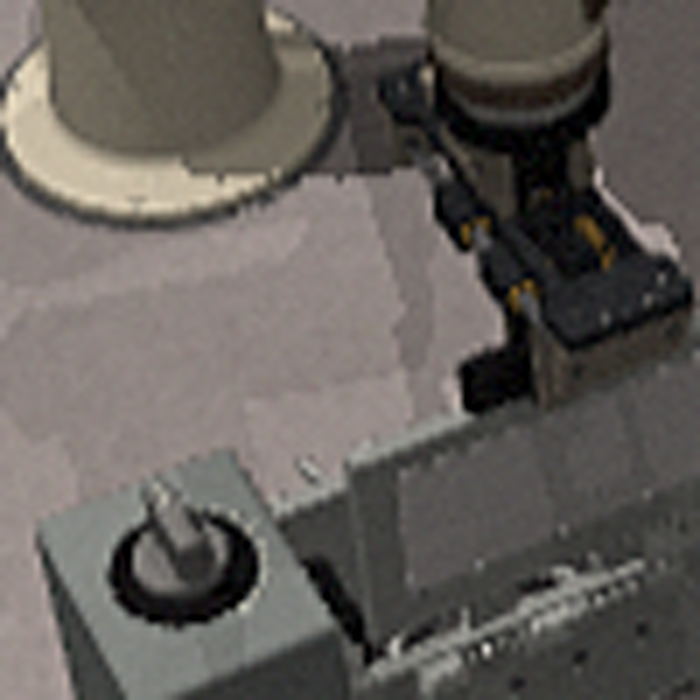

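>>> apply_moves(
  steps=[
    [0,1.6,-1.5,-5,0],
    [0,1.6,-1.5,-12,0],
    [0,1.6,-1.5,-18,0],
    [0,1.6,-1.5,-18,0],
    [0,1.6,-1.5,-18,0],
  ],
)

```text
time_s: 11.78
ee_pos: [0.588, -0.1455, 0.483]
orientation: [[0.013, 0.979, -0.204], [0.01, -0.204, -0.979], [-1.0, 0.011, -0.012]]
contact_force: [-0.8, 0.2, -4.4]
gripper_width: 0.0117
```

```bash
sed -i 's/crop(sc,210,150,310,250,7/crop(sc,245,195,325,265,9/' chk.py; python3 chk.py b
```

```text
11.8333 [ 0.58805363 -0.145593    0.48367861] [[0.014, 0.9789, -0.2038], [0.0094, -0.2039, -0.9789], [-0.9999, 0.0117, -0.0121]] 0.011844515120886173 [ 0.67051603 -0.49436264 -3.93439133] [-0.05928548 -0.04047252 -0.05243819] [-0.001 -0.008 -0.013 -0.    -0.    -0.001]
jaw yaw -0.20535436621975112
bore mid [ 0.58680141 -0.14124466  0.15265516] obs [ 0.58714026 -0.14305159  0.15264283] remaining [ -0.34025838   0.25159428 -22.64283491]
```

View pics/bs.png

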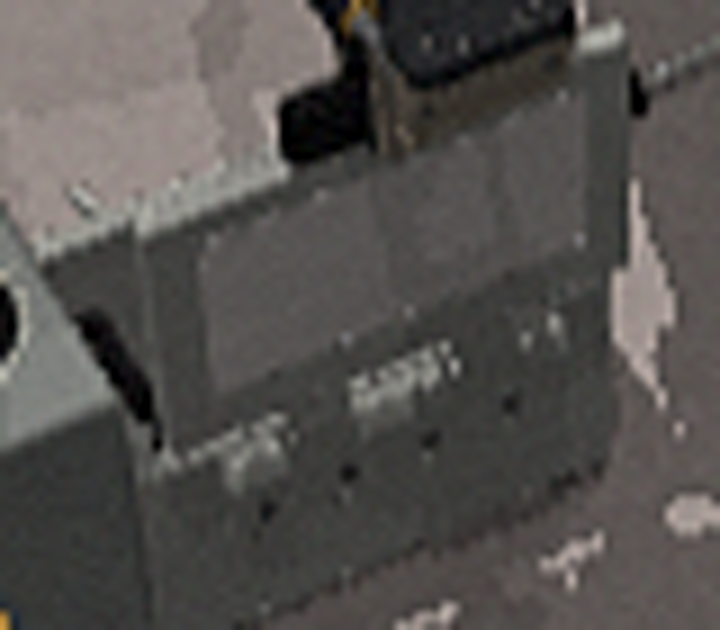

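View pics/bw.png

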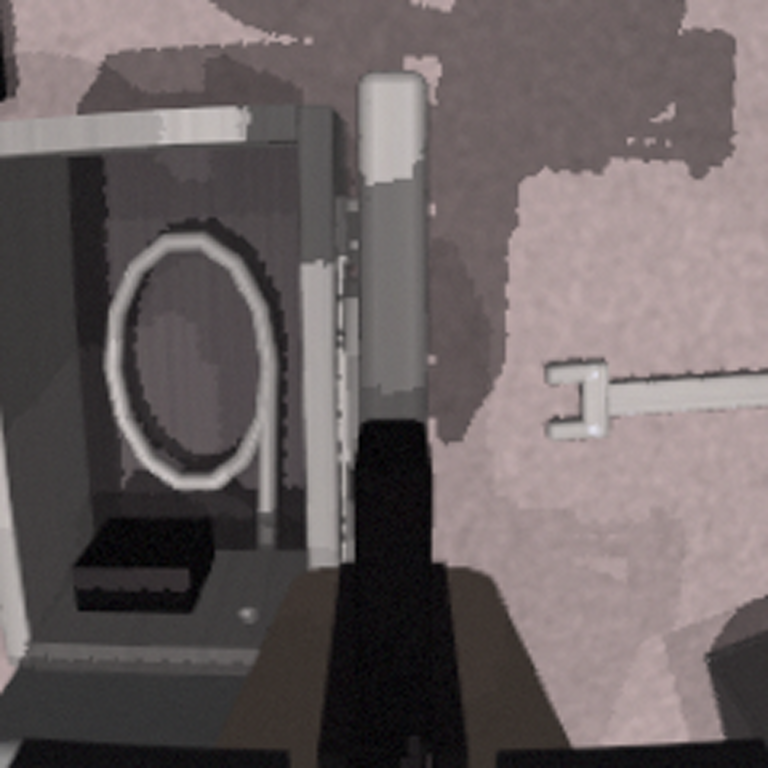

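>>> apply_moves(
  steps=[
    [0,-0.3,0.2,-3,0],
    [0,-0.3,0.2,-6,0],
    [0,-0.3,0.2,-9,0],
    [0,-0.3,0.2,-11,0],
    [0,-0.3,0.2,-11,0],
  ],
)

```text
time_s: 12.3
ee_pos: [0.5876, -0.1454, 0.4722]
orientation: [[0.013, 0.979, -0.204], [0.01, -0.204, -0.979], [-1.0, 0.011, -0.012]]
contact_force: [-0.3, 0.3, -3.2]
gripper_width: 0.0114
```

>>> apply_moves(
  steps=[
    [0,0,0,-3,0],
    [0,0,0,-6,0],
    [0,0,0,-9,0],
    [0,0,0,-11,0],
    [0,0,0,-11,0],
  ],
)

```text
time_s: 12.72
ee_pos: [0.5876, -0.1454, 0.4604]
orientation: [[0.012, 0.979, -0.204], [0.01, -0.204, -0.979], [-1.0, 0.01, -0.013]]
contact_force: [0.1, 0.4, -3.8]
gripper_width: 0.0121
```

```bash
python3 chk.py c
```

```text
12.7667 [ 0.58760375 -0.14537268  0.46078815] [[0.0127, 0.9789, -0.2038], [0.0101, -0.2039, -0.9789], [-0.9999, 0.0104, -0.0125]] 0.012094554367926212 [ 0.63938153  0.228275   -3.37686309] [-0.02903894 -0.03922033  0.060911  ] [ 0.    -0.004 -0.009  0.     0.002  0.   ]
jaw yaw -0.20540111884604903
bore mid [ 0.58594664 -0.14081768  0.12976926] obs [ 0.5862854  -0.14262462  0.12975539] remaining [ 0.51460071 -0.17537679  0.24461411]
```

View pics/cs.png

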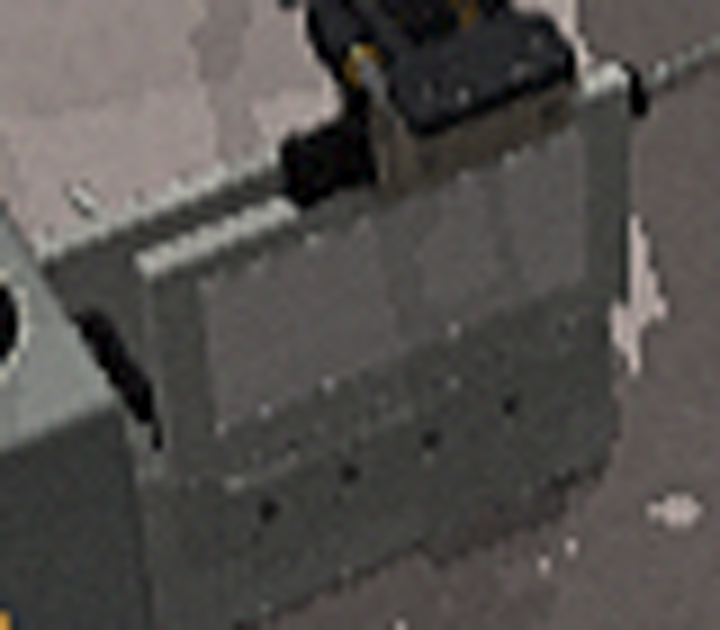

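View pics/cw.png

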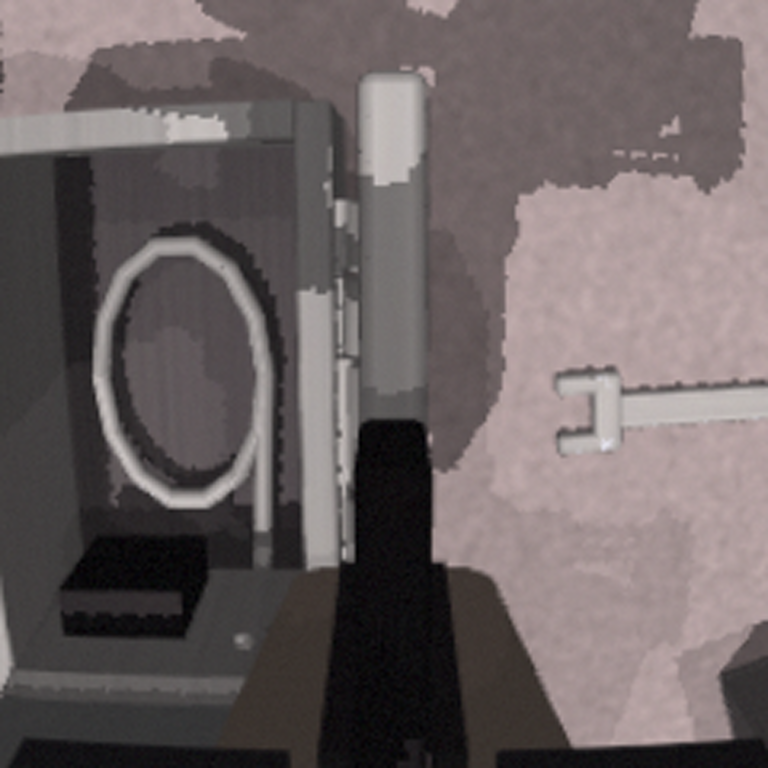

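>>> apply_moves(
  steps=[
    [0,0.2,1,0,0],
    [0,0.4,2,0,0],
    [0,0.4,2,0,0],
  ],
)

```text
time_s: 13.07
ee_pos: [0.5881, -0.1432, 0.4613]
orientation: [[0.014, 0.979, -0.204], [0.01, -0.204, -0.979], [-1.0, 0.011, -0.012]]
contact_force: [-0.5, -0.4, -3.6]
gripper_width: 0.0121
```

>>> apply_moves(
  steps=[
    [0,0.2,1,0,0],
    [0,0.2,1,0,0],
  ],
)

```text
time_s: 13.23
ee_pos: [0.5883, -0.1422, 0.4615]
orientation: [[0.014, 0.979, -0.204], [0.009, -0.204, -0.979], [-1.0, 0.012, -0.012]]
contact_force: [0.1, -0.7, -3.0]
gripper_width: 0.0118
```

>>> apply_moves(
  steps=[
    [0,0.2,1,0,0],
    [0,0.2,1,0,0],
  ],
)

```text
time_s: 13.4
ee_pos: [0.5885, -0.1414, 0.4616]
orientation: [[0.013, 0.979, -0.204], [0.008, -0.204, -0.979], [-1.0, 0.012, -0.01]]
contact_force: [-0.4, -2.7, -2.7]
gripper_width: 0.0119
```

>>> apply_moves(
  steps=[
    [0,-0.4,-2,0,0],
    [0,-0.8,-4,0,0],
    [0,-1.0,-5,0,0],
    [0,-1.0,-5,0,0],
  ],
)

```text
time_s: 13.73
ee_pos: [0.5875, -0.1466, 0.4616]
orientation: [[0.014, 0.979, -0.204], [0.008, -0.204, -0.979], [-1.0, 0.012, -0.011]]
contact_force: [0.2, 0.9, -4.2]
gripper_width: 0.0117
```

>>> apply_moves(
  steps=[
    [0,-0.2,-1,0,0],
    [0,-0.2,-1,0,0],
  ],
)

```text
time_s: 13.9
ee_pos: [0.5872, -0.1477, 0.4615]
orientation: [[0.014, 0.979, -0.204], [0.008, -0.204, -0.979], [-1.0, 0.012, -0.011]]
contact_force: [-0.2, 0.8, -4.0]
gripper_width: 0.0115
```

>>> apply_moves(
  steps=[
    [0,-0.2,-1,0,0],
    [0,-0.2,-1,0,0],
  ],
)

```text
time_s: 14.07
ee_pos: [0.5871, -0.1486, 0.4614]
orientation: [[0.014, 0.979, -0.204], [0.009, -0.204, -0.979], [-1.0, 0.011, -0.012]]
contact_force: [0.4, 1.0, -4.3]
gripper_width: 0.0114
```

>>> apply_moves(
  steps=[
    [0,-0.2,-1,0,0],
    [0,-0.2,-1,0,0],
  ],
)

```text
time_s: 14.23
ee_pos: [0.5869, -0.1493, 0.4614]
orientation: [[0.014, 0.979, -0.204], [0.011, -0.204, -0.979], [-1.0, 0.011, -0.013]]
contact_force: [-0.1, 2.3, -2.7]
gripper_width: 0.0119
```

```bash
python3 -c "
from cell import status;s=status.read_state();print(s['ee_pos'],s['orientation'].round(4).tolist(),s['contact_force'],s['moment'])"
```

```text
[ 0.58693894 -0.14925824  0.46141165] [[0.014, 0.9789, -0.2037], [0.0107, -0.2039, -0.9789], [-0.9998, 0.0115, -0.0134]] [-0.08947963  2.34248036 -2.70722811] [ 0.73274613 -0.22685851 -0.08904835]
```

>>> apply_moves(
  steps=[
    [0,0.6,2,0,0],
    [0,1.1,3.9,0,0],
    [0,1.1,3.9,0,0],
    [0,1.1,3.9,0,0],
  ],
)

```text
time_s: 14.57
ee_pos: [0.588, -0.1453, 0.4614]
orientation: [[0.014, 0.979, -0.204], [0.01, -0.204, -0.979], [-1.0, 0.012, -0.013]]
contact_force: [0.4, 0.0, -3.3]
gripper_width: 0.0116
```

```bash
sed -i 's/crop(g,200,60,440,300,3.2/crop(g,280,60,380,220,5/' chk.py; python3 chk.py d; python3 - <<'E'
from h import *
s=status.read_state();R=s["orientation"];p=s["ee_pos"];lx,ly,lz=R[:,1],-R[:,2],-R[:,0];gp=p-.171*lz
g=np.load("ds.npy",allow_pickle=True).item()
c=lambda x,y,z:((proj(g,gp+lx*x+ly*y+lz*z)-[245,195])*9).round(0)
print("pred outer corners",[c(.006,y,z) for y in(-.1,.1) for z in(-.013,-.143)])
E
```

```text
14.6167 [ 0.58803068 -0.14541649  0.46141997] [[0.0139, 0.9789, -0.2037], [0.0102, -0.2038, -0.979], [-0.9999, 0.0115, -0.0128]] 0.011494304291993008 [-0.10203768 -0.33349457 -3.44967491] [-0.07759909 -0.06641891 -0.03163543] [-0.001  0.001  0.001  0.001  0.001  0.001]
jaw yaw -0.2052666881776559
bore mid [ 0.58674217 -0.14081365  0.1304001 ] obs [ 0.58708119 -0.14262054  0.13038634] remaining [-0.28119105 -0.17945721 -0.3863406 ]
pred outer corners [array([145., 264.]), array([178., 486.]), array([632.,  60.]), array([635., 285.])]
```

View pics/ds.png

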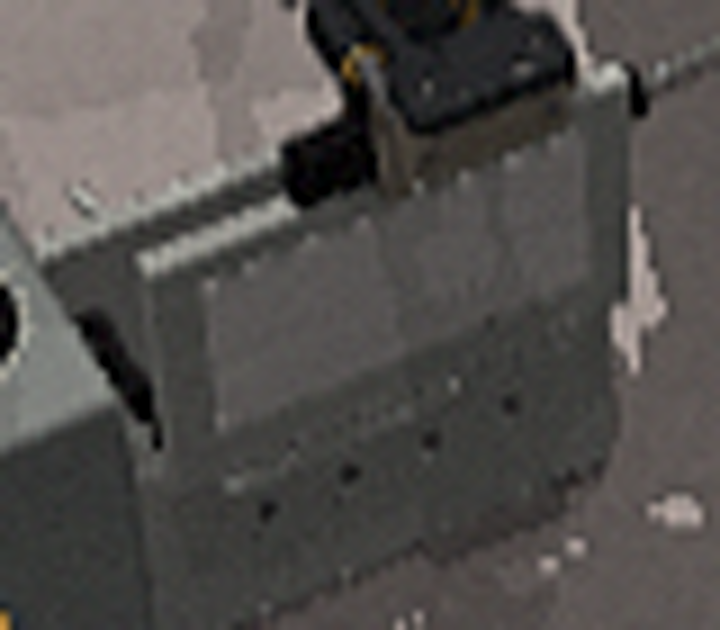

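View pics/dw.png

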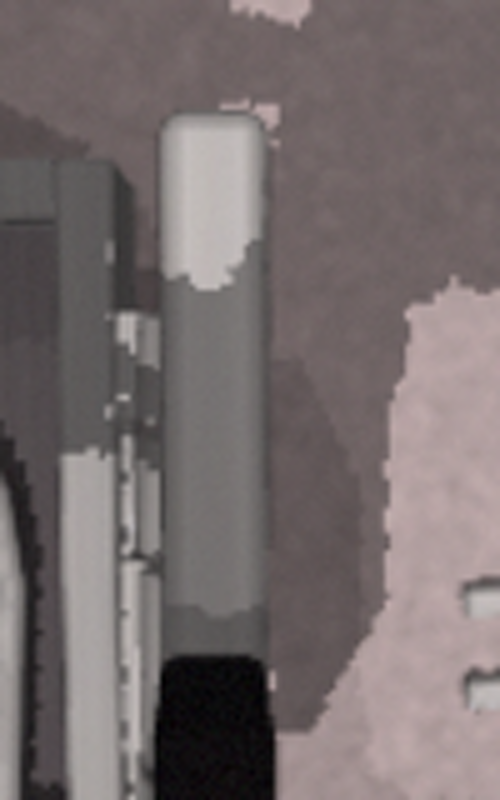

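```bash
python3 - <<'E'
from h import *
q=np.load("dw.npy",allow_pickle=True).item()
f=q["frame"].astype(float)*1.8
crop(dict(frame=np.clip(f,0,255).astype(np.uint8)),294,115,330,215,8,"dz.png")
E
```

```text
(no output)
```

View pics/dz.png

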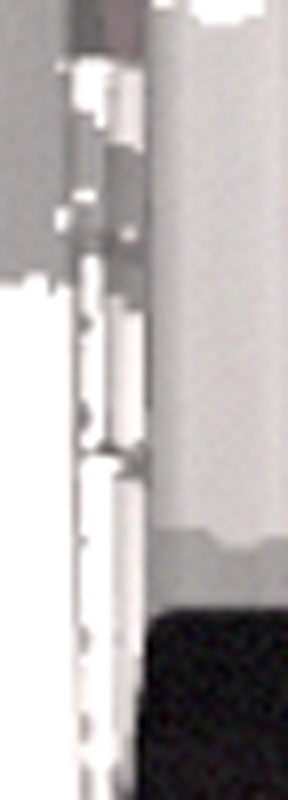

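```bash
python3 - <<'E'
from cell import status,close_job
s=status.read_state();print(s["time_s"],s["ee_pos"],s["contact_force"],s["gripper_width"],abs(s["qd"]).max())
print(close_job())
E
```

```text
14.6667 [ 0.58802338 -0.14544842  0.46144253] [ 0.21539662 -0.02143692 -4.10606442] 0.011610281971117948 0.0017609366874021162
the job is handed in; nothing more can be done
None
```

I turned the thermostat to its off stop, lifted the bare-steel lid out of the rack and handed the job in at 14.7 s. The lid is now held upright in the hinge with its weight in the gripper. The hand-in reports no verdict, so what follows is from my own last checks.

- **Thermostat:** the turn ended against the stop, with 0.45 N m on the wrist. In the picture afterwards the bar lay along the bath's x within about 0.03 rad and pointed at the long tick.
- **Along the hinge (y):** I nudged the lid left and right until it touched lightly (2–3 N each way), then centred it. The centre agreed with the camera measurement within about 0.2 mm.
- **Across the hinge (x):** in the last wrist picture the lid and bath knuckle edges lie in one line to about 0.4 mm.
- **Height and angle:** the holes work out at z = 0.1304 against 0.130, and yaw is -0.205 against about -0.207. Tilt is about 0.014 rad.
- **Hold:** the gripper is set to 40 N. The force reading is only the lid's weight, about 3.5–4 N, with side forces around zero, so the lid is not resting on the bath. Joint speeds were near zero.
- **Disagreement:** the wrist camera put the lid about 1.7 mm further to -y and 0.7 mm further to +x than the arm's own readings do. I placed it by the camera, and the side-to-side touch test bore out the y figure.
- **Not checked:** height was taken from the arm and from how the lid's lower corners lined up in the scene camera while it hung over the tank, not felt for. I did not look again at each of the other items, but the tool force showed no other contact on the way.

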